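# Hang the vice key on its slanted rack peg

### The job

Hang the long steel ring key back on its tilted rack: slide its ring down the slanted peg onto the seat and push its shank into the sprung clip below until it snaps into the groove, then let go. The rack takes only the long key; leave the short key, the pliers and the paint jar where they are.

Things in the scene. Friction and masses are not known exactly. Their poses are not given: they have to be found in the camera images.
- long_key: The key to hang: 10 mm steel rod, 147 mm long, 0.08 to 0.15 kg, lying flat. One end is bent into a ring, 33 mm outside, 13 mm bore. Origin: centre of the bore at half thickness, 5 mm above the bench as it lies; x runs along the shank away from the ring, z along the bore (up as it lies). Square driver end (9 mm) from 112 to 130 mm along x.
- key_grip (a point): Centre of the long key's flat-sided grip, 46 mm along x from the ring's centre, near its balance point: 34 mm long, 12 mm wide (y), 10 mm thick (z). Axes as the key's.
- key_shank (a point): Point on the centre line of the long key's round shank (10 mm in diameter), 74 mm along x from the ring's centre; this part goes into the clip. Axes as the key's.
- short_key: A smaller key, 94 mm long, 8 mm rod, ring 24 mm outside with 8 mm bore (too small for the peg); not to be moved. Origin: centre of its ring at half thickness, x along its shank. The two keys may lie in either place.
- rack_seat (a point): Where the centre of the long key's ring lies when home: on the peg's axis, 5 mm above the round seat (32 mm across) at its foot. z points out along the peg, up and toward the rack's front, 0.50 to 0.74 rad off vertical; x points up the slope of the panel, away from the clip. The plywood panel (98 mm wide), square to the peg, lies 19 mm below this point; it is clamped stiffly.
- peg_end (a point): Domed end of the steel peg, 10 mm in diameter, on the peg's axis 47 mm out (z) from rack_seat. Axes as rack_seat.
- rack_groove (a point): Where the centre line of the long key's shank lies when home in the clip: 74 mm down the slope (-x) from rack_seat, same axes; the shank then points down the slope. The clip is a black block 16 mm long (x), 52 mm wide (y), with a groove 13 mm wide whose floor is 5 mm below this point.
- clip_mouth (a point): Top of the clip, between its sides, 11 mm above rack_groove along z, same axes. Two sprung steel rollers stand just below, 5 to 6 mm above rack_groove, with a 6 mm gap between them; they spread as the shank is pressed between them along -z, which takes about 4 to 8 N, then close over it.
- pliers: Pliers with red handles, 42x147x10 mm, lying flat; not to be moved. Origin: centre of the underside, long axis y.
- paint_jar: Small paint jar, 30 mm across, 42 mm high, standing; not to be moved. Origin: centre of the underside.

How it is judged:
By the outcome, as a careful person would: the job done as asked, in the order asked, and still so for the second after the job is handed in, with the robot touching nothing.
It also fails if it takes over 54 s, if anything falls off the work surface, if the arm or the gripper's body presses on something with over 40 N, if the wrist force passes 120 N, or if a joint passes its speed limit or range.

### The arm

A 6-joint arm with a two-finger parallel gripper is mounted at the origin on a cart in front of the work surface, level with it; the furniture and walls round the work are solid. World frame = base frame: x ahead of the robot, y to its left, z up, the work surface at z = 0. Lengths are in m, angles in rad, forces in N, time in s.
With the tool pointing down it reaches from about 0.225 to 0.875 m from the base axis. Payload 3.4 kg.
Tool frame: the origin (TCP) lies at the very end of the fingers, on their centre line; the grasp point (between the pads) lies 19 mm behind it; z points along the fingers, y is the direction in which the jaws open and shut (so a half turn about z gives the same grasp; the last joint's range is limited). The gripper opens to 85 mm and grips with 20 to 120 N. Pads are 22 mm wide; open, the fingers measure 114 mm over their backs; the gripper's body (76 mm by 85 mm) begins 54 mm behind the grasp point. The pads swing forward as they close: fully open they stand 13 mm farther back than shut.
Start: joints at [1.138, 0.276, 1.505, -0, 1.361, -0.121], TCP at [0.176, 0.547, 0.231] pointing down, gripper open.
Joint ranges: [-2.89, 2.89], [-0.75, 2.08], [0.22, 2.7], [-1.18, 4.32], [0.11, 2.71], [-2.7, 2.7]. Speed limits (rad/s): [2.57, 2.57, 3.14, 3.14, 3.14, 3.14].

### API

Orientations are given as a unit quaternion [w, x, y, z].
In Python, from rig import telemetry, optics, order gives the robot as it stands.
- The arm moves only by the shell command python3 -m creep 'ROWS' [FORCE]. ROWS is a JSON object of lists of equal length, an entry for each row: "slide": the shift along the world's x, y, z normalised to -1 to 1, where 1 is 0.15 m, a list of three; "twist": the turn, a rotation vector about the world's x, y, z normalised to -1 to 1, where 1 is 360 degrees, a list of three; "fingers": the gripper's target within -1 to 1 (fully open at 1, half-way at 0, shut at -1). A call has 1 to 20 rows; each row is the pose to reach, as a shift and turn from the pose commanded when the call began, turning the shorter way round; what a row does not reach only later rows make up. A row lasts 1/10 s, in which the tool goes at most 50 mm and 8.59 degrees, less where a joint would pass 70% of its speed; a pose out of reach is approached as far as the arm can. A call with a number of a shift or a turn outside -1 to 1 is refused whole. A call with a gripper value outside its range is refused whole. The fingers move at their own pace and stop on an object; FORCE is the grip in N (left out, the last holds). Time passes only in rows, so rows that repeat a pose let the fingers close. It gives the time, the measured TCP pose, the force and the opening at its end, in the units of the state.
- telemetry.get_state(): the state, without advancing time (a new reading comes with each control period).
- optics.get_image(name): name is "scene" or "top" or "wrist"; returns a dict with "img" (400x640x3 uint8, blue, green, red), "depth" (400x640 float32, m along the optical axis (not along the pixel's ray), 0 where there is no reading), "fovy" (degrees; the focal length in pixels is half the picture's height over the tangent of half this angle, whatever the lens; pixels are square), "cx", "cy" (the principal point, pixels), "world_from_camera" (4x4, takes a point from camera to world coordinates). Camera axes: x right, y down, z forward; pixel columns grow to the right and rows downward; lengths in m; the calibration is good to about 2 mm. A picture is of the moment at which its call begins.
- order.sign_off(): hands the job in, once; it reports no verdict.
The state is a dict: "clock": time; "qpos": joint angles; "qd": joint speeds; "effort": joint torques, N m; "position": TCP position; "ee_rot": TCP orientation; "contact_force": force on the tool from outside, world axes, zero at the start; "moment": the same for the moment, N m; "width": finger opening in m.
Only numpy, scipy, OpenCV 4.12 (cv2) and the standard library are available. Lean on these libraries where they do the work, as an engineer would, in place of code of your own. Each camera call takes 0.05 s, during which the arm holds its last target.

## Working session

There is one attempt and no reset: what is moved stays moved. The work goes in short steps, Python scripts to look and compute and a shell command to move; the robot and the scene stay as the last step left them, time stands still between calls to the robot, and variables do not carry over. Pictures are saved under pics/ and viewed, and the job is handed in when it is done.

```bash
ls; mkdir -p pics; python3 - <<'E'
from rig import telemetry, optics
import cv2
print(telemetry.get_state())
for n in ["scene","top","wrist"]:
    d=optics.get_image(n); cv2.imwrite(f"pics/{n}0.png",d["img"]); print(n,d["fovy"],d["cx"],d["cy"],d["world_from_camera"].round(3).tolist())
    import numpy as np; np.savez(f"pics/{n}0.npz",**{k:d[k] for k in d})
E
```

```text
pics
{'clock': 0.0, 'qpos': array([ 1.13800521e+00,  2.76590120e-01,  1.50614156e+00, -2.54863858e-05,
        1.36067788e+00, -1.21015030e-01]), 'qd': array([-0.00051373,  0.00044625, -0.0001349 , -0.00011477,  0.0010734 ,
        0.00097791]), 'effort': array([ 1.71274522e-03, -4.16782093e+01, -2.45810062e+01,  7.84544773e-05,
        1.09973652e-02, -5.90131421e-06]), 'position': array([0.17618061, 0.54679077, 0.23043912]), 'ee_rot': array([-2.36364693e-04,  1.55254736e-01,  9.87874052e-01, -8.77251536e-04]), 'contact_force': array([-0.54293402, -0.00828561,  0.19118982]), 'moment': array([ 0.00054114, -0.01530527,  0.01585022]), 'width': 0.08544953615766566}
scene 52.16700075612318 322.16310384451907 209.46590916369246 [[0.788, -0.477, 0.389, 0.189], [-0.615, -0.596, 0.516, -0.482], [-0.014, -0.647, -0.763, 0.875], [0.0, 0.0, 0.0, 1.0]]
top 42.074056936711656 314.77827662285586 199.3124027960178 [[-0.024, -0.982, 0.188, 0.273], [-1.0, 0.024, -0.002, 0.012], [-0.003, -0.188, -0.982, 1.615], [0.0, 0.0, 0.0, 1.0]]
wrist 64.31357895785749 319.58714139416605 196.2997239030367 [[0.307, 0.911, 0.277, 0.107], [0.952, -0.293, -0.09, 0.57], [-0.001, 0.291, -0.957, 0.373], [0.0, 0.0, 0.0, 1.0]]
```

View pics/scene0.png

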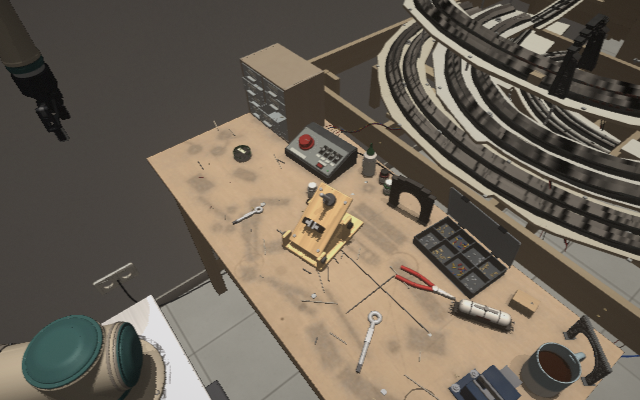

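View pics/top0.png

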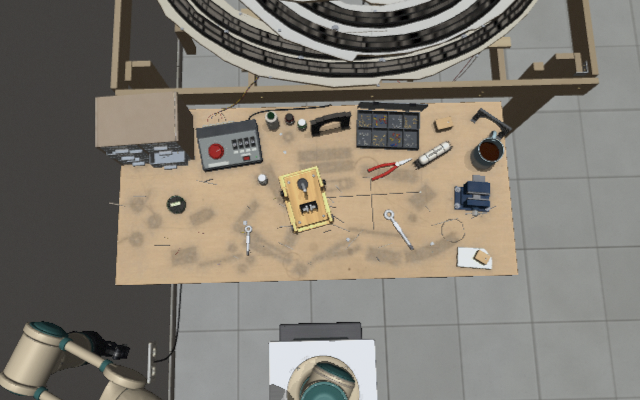

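View pics/wrist0.png

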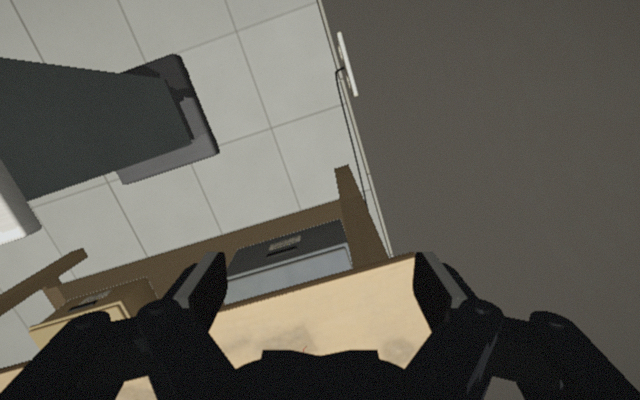

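Scene: long key with ring near (373,318) and shank to (360,370); short key near (247,213); rack near (322,225). In top view: long key ring (389,215), tip (411,248); rack (307,198), clip at its bottom, so the slope faces the robot.

```bash
cat > h.py <<'E'
import numpy as np, cv2
def load(n): 
    d=dict(np.load(f"pics/{n}.npz")); return d
def grab(n,tag):
    from rig import optics
    d=optics.get_image(n); np.savez(f"pics/{tag}.npz",**d); return d
def f(d): return 200/np.tan(np.radians(float(d["fovy"]))/2)
def cloud(d):
    z=d["depth"].astype(float); v,u=np.mgrid[0:400,0:640]; F=f(d)
    P=np.stack([(u-d["cx"])/F*z,(v-d["cy"])/F*z,z],-1); T=d["world_from_camera"]
    return P@T[:3,:3].T+T[:3,3]
def proj(d,X):
    T=d["world_from_camera"]; c=(np.asarray(X,float)-T[:3,3])@T[:3,:3]; F=f(d)
    return np.stack([c[...,0]/c[...,2]*F+d["cx"],c[...,1]/c[...,2]*F+d["cy"]],-1)
def ray(d,uv,h):
    """intersect pixel ray with plane z=h"""
    T=d["world_from_camera"]; F=f(d); r=T[:3,:3]@np.array([(uv[0]-d["cx"])/F,(uv[1]-d["cy"])/F,1]); 
    return T[:3,3]+r*(h-T[2,3])/r[2]
def crop(d,name,u0,v0,u1,v1,s):
    cv2.imwrite(f"pics/{name}.png",cv2.resize(d["img"][v0:v1,u0:u1],None,fx=s,fy=s,interpolation=cv2.INTER_CUBIC))
E
python3 - <<'E'
from h import *
d=load("scene0"); crop(d,"s_rack",270,170,370,275,5.5); crop(d,"s_key",340,300,400,385,6)
t=load("top0"); crop(t,"t_rack",270,155,340,240,6); crop(t,"t_key",370,200,425,260,8)
P=cloud(d);Q=cloud(t)
for v in range(190,270,6): print(v,[tuple((P[v,u]*1000).round().astype(int).tolist()) for u in range(285,365,10)])
print(P[318,373],P[318,366],Q[215,389],Q[248,411])
E
```

```text
190 [(596, 236, 1), (618, 217, 2), (642, 201, 0), (647, 157, 33), (619, 75, 120), (633, 52, 131), (734, 128, -1), (756, 109, 0)]
196 [(583, 218, 0), (605, 199, 0), (628, 181, 1), (593, 83, 109), (587, 34, 155), (624, 41, 124), (643, 25, 124), (741, 91, 0)]
202 [(568, 196, 3), (592, 180, 1), (615, 163, -1), (586, 75, 98), (595, 44, 120), (614, 29, 119), (631, 11, 123), (726, 74, 0)]
208 [(558, 181, -2), (579, 162, 0), (602, 146, -2), (578, 64, 90), (593, 42, 99), (608, 22, 107), (624, 2, 114), (710, 56, 1)]
214 [(544, 162, 0), (566, 144, 1), (553, 74, 76), (570, 53, 83), (586, 33, 91), (601, 13, 97), (668, 50, 13), (697, 40, 0)]
220 [(531, 142, 2), (553, 126, 1), (534, 47, 93), (562, 44, 74), (577, 22, 84), (593, 2, 91), (617, -7, 81), (675, 17, 13)]
226 [(519, 125, 2), (542, 111, -2), (535, 51, 64), (542, 17, 93), (568, 11, 78), (585, -8, 83), (610, -16, 71), (662, 1, 13)]
232 [(493, 82, 42), (512, 63, 45), (528, 42, 55), (545, 22, 61), (560, 1, 70), (607, 19, 13), (610, -17, 47), (650, -12, 9)]
238 [(482, 65, 43), (503, 52, 39), (520, 31, 47), (537, 11, 54), (552, -9, 62), (595, 4, 12), (612, -16, 19), (641, -23, 2)]
244 [(480, 66, 18), (502, 53, 14), (511, 20, 41), (527, -1, 50), (544, -19, 55), (583, -11, 12), (607, -23, 4), (630, -36, -2)]
250 [(475, 61, 1), (491, 38, 13), (511, 21, 13), (519, -11, 42), (551, -11, 14), (572, -25, 12), (597, -36, 1), (617, -51, 0)]
256 [(465, 47, 0), (485, 31, -1), (501, 8, 12), (513, -19, 32), (528, -40, 42), (189, -482, 875), (584, -50, 2), (606, -65, -1)]
262 [(454, 31, 1), (474, 15, 1), (493, -2, 3), (509, -23, 13), (523, -46, 27), (554, -47, -2), (574, -63, -1), (591, -81, 4)]
268 [(444, 17, 0), (463, 0, 2), (483, -15, 0), (503, -31, 1), (521, -47, 3), (541, -63, 4), (561, -77, 1), (580, -94, 3)]
[ 0.52378251 -0.22077547  0.00545835] [ 0.51360853 -0.20898956 -0.00069955] [0.27286847 0.01221366 1.61538747] [ 0.4203535  -0.2839409   0.00861161]
```

```bash
python3 - <<'E'
import cv2,numpy as np
a=[cv2.imread(f"pics/{n}.png") for n in ["s_rack","t_rack"]]
H=max(i.shape[0] for i in a); a=[cv2.copyMakeBorder(i,0,H-i.shape[0],0,0,0) for i in a]
i=np.hstack(a); print(i.shape); i=cv2.resize(i,None,fx=.8,fy=.8); cv2.imwrite("pics/m1.png",i); print(i.shape)
a=[cv2.imread(f"pics/{n}.png") for n in ["s_key","t_key"]]
H=max(i.shape[0] for i in a); a=[cv2.copyMakeBorder(i,0,H-i.shape[0],0,0,0) for i in a]
i=np.hstack(a); cv2.imwrite("pics/m2.png",i);print(i.shape)
E
```

```text
(578, 970, 3)
(462, 776, 3)
(510, 800, 3)
```

View pics/m1.png

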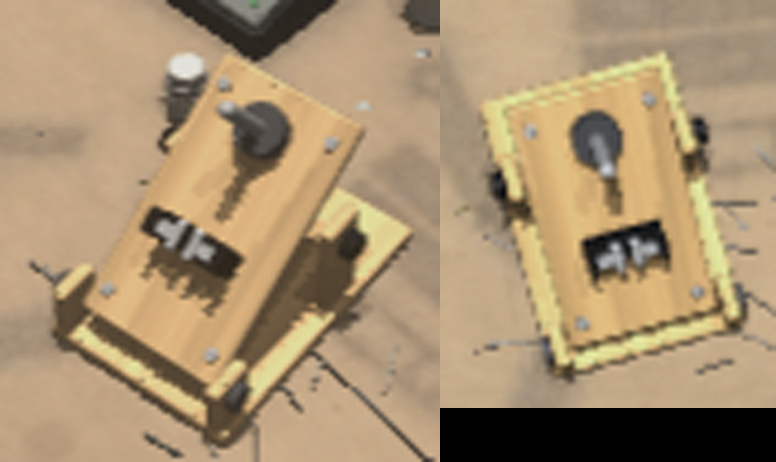

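View pics/m2.png

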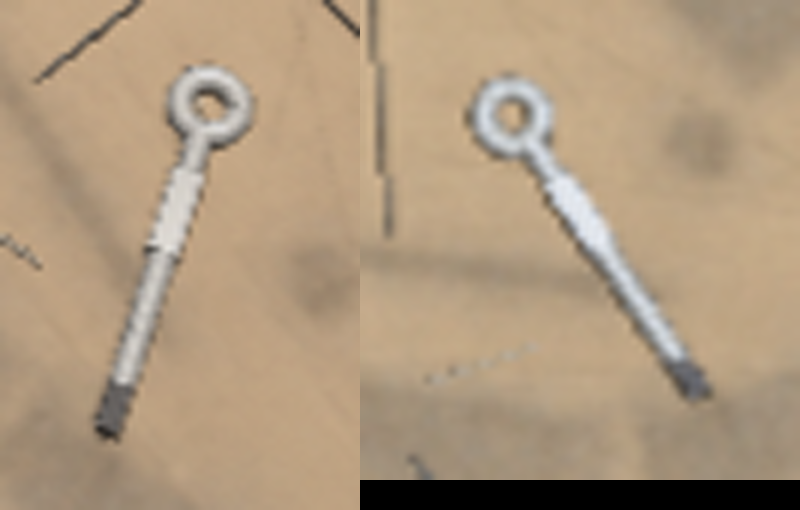

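```bash
cat > meas.py <<'E'
from h import *
d=load("scene0");t=load("top0")
P=cloud(d);Q=cloud(t)
def wood(d,P):
    hsv=cv2.cvtColor(d["img"],cv2.COLOR_BGR2HSV)
    return P[(P[...,2]>.03)&(P[...,2]<.16)&(P[...,0]>.47)&(P[...,0]<.68)&(abs(P[...,1]-.03)<.1)&(d["depth"]>0)]
def plane(A):
    best=None;rng=np.random.default_rng(0)
    for _ in range(800):
        a=A[rng.choice(len(A),3,False)];n=np.cross(a[1]-a[0],a[2]-a[0]);
        if np.linalg.norm(n)<1e-6: continue
        n/=np.linalg.norm(n); m=abs((A-a[0])@n)<.0025
        if best is None or m.sum()>best.sum(): best=m
    for _ in range(3):
        c=A[best].mean(0); n=np.linalg.svd(A[best]-c)[2][2]; n*=np.sign(n[2]); best=abs((A-c)@n)<.003
    return c,n,A[best]
for nm,d_,P_ in (("scene",d,P),("top",t,Q)):
    c,n,I=plane(wood(d_,P_)); print(nm,len(I),c,n,"tilt",np.arccos(n[2]),"az",np.arctan2(n[1],n[0]))
    x=np.array([0,0,1.])-n*n[2]; x/=np.linalg.norm(x); y=np.cross(n,x)
    q=np.stack([(I-c)@x,(I-c)@y],-1).astype(np.float32)
    print(" rect",cv2.minAreaRect(q), "y axis",y,"x axis",x)
def tri(uv1,uv2):
    A=[];b=[]
    rs=[]
    for D,uv in((d,uv1),(t,uv2)):
        T=D["world_from_camera"];F=f(D);r=T[:3,:3]@np.array([(uv[0]-D["cx"])/F,(uv[1]-D["cy"])/F,1]);r/=np.linalg.norm(r)
        M=np.eye(3)-np.outer(r,r);A.append(M);b.append(M@T[:3,3])
    A=np.vstack(A);b=np.hstack(b);X=np.linalg.lstsq(A,b,rcond=None)[0];return X,np.linalg.norm(A@X-b)
if __name__=="__main__":
    print("peg end",tri((321.4,194.5),(304.8,190.4)))
    print("peg depth nearby",P[193:197,320:324].round(3).tolist())
    # key
    for D,cp in((d,(340,300,6)),(t,(370,200,8))):
        u0,v0,s=cp
        off=0 if s==6 else 360
        def W(x,y): return ray(D,((x-off+.5)/s-.5+u0,(y+.5)/s-.5+v0),.005)
        R=W(211,106) if s==6 else W(512,115); E=W(107,430) if s==6 else W(700,392)
        print("ring",R,"tip",E,"len",np.linalg.norm(E-R),"yaw",np.arctan2(*(E-R)[[1,0]]))
E
python3 meas.py
```

```text
scene 1944 [0.56809237 0.03087364 0.07976841] [-0.55481252 -0.13887467  0.82030293] tilt 0.6088558456029453 az -2.8963230122784154
 rect ((0.0016008839011192322, -0.004494182765483856), (0.12171605229377747, 0.17145903408527374), 89.56805419921875) y axis [-2.42817905e-01  9.70071887e-01  1.38777878e-17] x axis [0.79575281 0.19918424 0.57192928]
top 957 [0.57105866 0.03731781 0.08178363] [-0.5538415  -0.14768959  0.81941893] tilt 0.6103997871745227 az -2.880992756235079
 rect ((-0.0015965625643730164, -0.004943914711475372), (0.13107681274414062, 0.17434456944465637), 86.9981689453125) y axis [-2.57660240e-01  9.66235582e-01  1.38777878e-17] x axis [0.79175172 0.21113168 0.5731951 ]
peg end (array([0.57831732, 0.03731944, 0.16338902]), np.float64(0.0010248026167641248))
peg depth nearby [[[0.607, 0.081, 0.112], [0.579, 0.038, 0.168], [0.582, 0.039, 0.165], [0.611, 0.073, 0.117]], [[0.575, 0.037, 0.168], [0.577, 0.036, 0.167], [0.579, 0.034, 0.168], [0.581, 0.034, 0.167]], [[0.574, 0.036, 0.166], [0.576, 0.035, 0.166], [0.579, 0.034, 0.165], [0.581, 0.033, 0.164]], [[0.575, 0.037, 0.161], [0.576, 0.034, 0.163], [0.577, 0.033, 0.163], [0.58, 0.033, 0.161]]]
ring [ 0.52831855 -0.22175747  0.005     ] tip [ 0.41778444 -0.28832513  0.005     ] len 0.12903116683114832 yaw -2.599530377712903
ring [ 0.52907817 -0.22059891  0.005     ] tip [ 0.4188658  -0.28779027  0.005     ] len 0.129079217729936 yaw -2.5941051639300126
```

```bash
python3 -m creep '{"slide":[[0.087,-0.22,0],[0.174,-0.44,0],[0.261,-0.66,0],[0.348,-0.88,0]],"twist":[[0,0,-0.015],[0,0,-0.03],[0,0,-0.045],[0,0,-0.0606]],"fingers":[1,1,1,1]}'
```

```text
clock: 0.55
position: [0.2288, 0.4139, 0.231]
ee_rot: [0.0, 0.341, 0.94, -0.0]
contact_force: [0.6, -0.9, -0.0]
width: 0.0854
```

```bash
python3 -m creep '{"slide":[[0.116,-0.29,0],[0.232,-0.59,0],[0.348,-0.88,0]],"twist":[[0,0,-0.02],[0,0,-0.04],[0,0,-0.0606]],"fingers":[1,1,1]}'
python3 -m creep '{"slide":[[0.116,-0.29,0],[0.232,-0.59,0],[0.348,-0.88,0]],"twist":[[0,0,-0.02],[0,0,-0.04],[0,0,-0.0606]],"fingers":[0,0,0]}'
python3 -m creep '{"slide":[[0.116,-0.29,0],[0.232,-0.59,0],[0.348,-0.88,0]],"twist":[[0,0,-0.02],[0,0,-0.04],[0,0,-0.0606]],"fingers":[0,0,0]}'
```

```text
clock: 0.85
position: [0.2809, 0.2815, 0.2312]
ee_rot: [0.0, 0.513, 0.858, -0.0]
contact_force: [1.2, -0.2, 0.2]
width: 0.0855
clock: 1.15
position: [0.333, 0.1495, 0.2314]
ee_rot: [0.0, 0.666, 0.746, 0.0]
contact_force: [1.3, 0.2, 0.1]
width: 0.0441
clock: 1.45
position: [0.3853, 0.0174, 0.2314]
ee_rot: [0.0, 0.796, 0.606, 0.0]
contact_force: [1.2, 0.4, -0.2]
width: 0.0427
```

```bash
python3 -m creep '{"slide":[[0.116,-0.29,0],[0.232,-0.59,0],[0.348,-0.88,0]],"twist":[[0,0,-0.02],[0,0,-0.04],[0,0,-0.0606]],"fingers":[0,0,0]}'
python3 -m creep '{"slide":[[0.116,-0.29,0],[0.232,-0.59,0],[0.348,-0.88,0],[0.348,-0.88,0]],"twist":[[0,0,-0.02],[0,0,-0.04],[0,0,-0.0606],[0,0,-0.0606]],"fingers":[-0.3,-0.3,-0.3,-0.3]}'
python3 - <<'E'
from h import *
d=grab("wrist","w1"); cv2.imwrite("pics/w1.png",d["img"])
E
```

```text
clock: 1.75
position: [0.4375, -0.1148, 0.2313]
ee_rot: [-0.0, 0.896, 0.444, 0.0]
contact_force: [0.8, 0.4, -0.6]
width: 0.0431
clock: 2.15
position: [0.4917, -0.2506, 0.2303]
ee_rot: [0.002, 0.964, 0.266, 0.0]
contact_force: [-0.9, 1.7, -0.3]
width: 0.0299
```

View pics/w1.png

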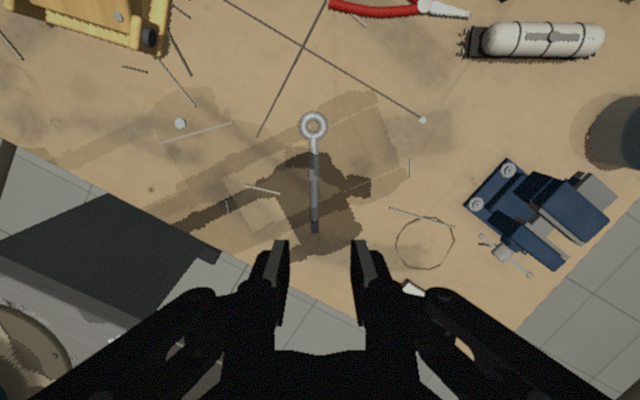

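Ring at (313,126), tip at (315,232), aligned vertically in the image; fingers half closed.

```bash
python3 - <<'E'
from h import *
from rig import telemetry
print(telemetry.get_state()["position"])
d=grab("wrist","w2"); crop(d,"w2c",280,100,350,250,4)
s=telemetry.get_state();print(s["position"],s["ee_rot"])
R=cv2.cvtColor(d["img"],cv2.COLOR_BGR2GRAY)
E
```

```text
[ 0.49017597 -0.24730763  0.23025509]
[ 0.48933702 -0.2453121   0.23034612] [-9.76110168e-04  9.63222769e-01  2.68701586e-01 -6.34143656e-04]
```

View pics/w2c.png

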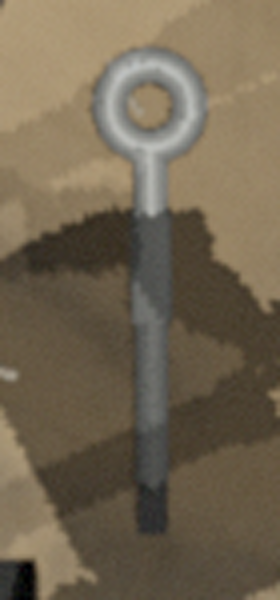

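```bash
python3 - <<'E'
from h import *
d=load("w2")
R=ray(d,(317.1,125.6),.005);E=ray(d,(317.5,232.6),.005)
print(R,E,np.linalg.norm(E-R),np.arctan2(*(E-R)[[1,0]]), R+(E-R)/np.linalg.norm(E-R)*.046)
E
```

```text
[ 0.52871824 -0.22071763  0.005     ] [ 0.41635471 -0.28864252  0.005     ] 0.1312987147360243 -2.597863528150242 [ 0.4893521  -0.24451486  0.005     ]
```

```bash
python3 -m creep '{"slide":[[0,0,-0.3],[0,0,-0.6],[0,0,-0.9],[0,0,-1]],"twist":[[0,0,0],[0,0,0],[0,0,0],[0,0,0]],"fingers":[-0.3,-0.3,-0.3,-0.3]}'
python3 -m creep '{"slide":[[0,0,-0.2],[0,0,-0.35],[0,0,-0.45],[0,0,-0.5],[0,0,-0.5],[0,0,-0.5]],"twist":[[0,0,0],[0,0,0],[0,0,0],[0,0,0],[0,0,0],[0,0,0]],"fingers":[-0.3,-0.3,-0.3,-0.3,-0.3,-0.3]}'
python3 - <<'E'
from h import *
from rig import telemetry
d=grab("wrist","w3"); cv2.imwrite("pics/w3.png",d["img"])
s=telemetry.get_state();print(s["position"],s["contact_force"])
E
```

```text
clock: 2.65
position: [0.4859, -0.2408, 0.0773]
ee_rot: [-0.004, 0.963, 0.27, -0.003]
contact_force: [0.1, 0.3, -0.2]
width: 0.03
clock: 3.25
position: [0.49, -0.2444, 0.0071]
ee_rot: [0.0, 0.963, 0.27, 0.0]
contact_force: [0.1, 0.1, 0.9]
width: 0.0299
[ 0.49021354 -0.24468881  0.00737004] [0.73793382 0.41977377 0.19825664]
```

View pics/w3.png

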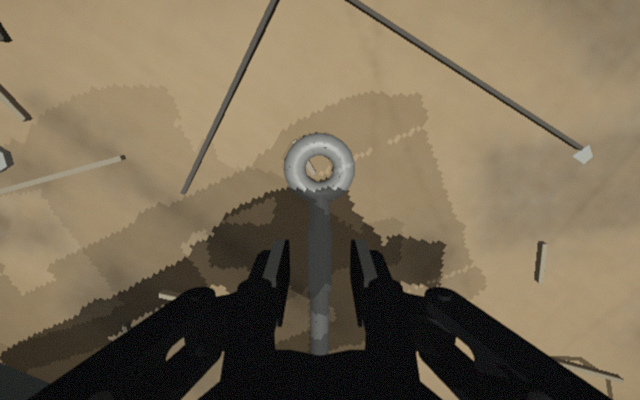

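Key runs between the fingers, ring at (320,167). Lower 5.5 mm and grip.

```bash
python3 -m creep '{"slide":[[0,0,-0.037],[0,0,-0.037],[0,0,-0.037]],"twist":[[0,0,0],[0,0,0],[0,0,0]],"fingers":[-0.3,-0.3,-0.3]}'
python3 -m creep '{"slide":[[0,0,0],[0,0,0],[0,0,0],[0,0,0],[0,0,0]],"twist":[[0,0,0],[0,0,0],[0,0,0],[0,0,0],[0,0,0]],"fingers":[-1,-1,-1,-1,-1]}' 100
```

```text
clock: 3.6
position: [0.4896, -0.2447, 0.0009]
ee_rot: [0.0, 0.963, 0.269, 0.0]
contact_force: [-0.0, -0.7, 0.6]
width: 0.0298
clock: 4.1
position: [0.4898, -0.2449, 0.0013]
ee_rot: [0.0, 0.963, 0.269, 0.0]
contact_force: [-1.2, 1.0, 4.8]
width: 0.0084
```

```bash
python3 - <<'E'
from h import *
from rig import telemetry
d=grab("wrist","w4"); crop(d,"w4c",220,120,420,380,3)
s=telemetry.get_state();print(s["position"],s["contact_force"],s["width"])
E
```

```text
[ 0.48977637 -0.24487852  0.00129699] [-0.62396319 -0.46676195  5.82391378] 0.008715906265002795
```

View pics/w4c.png

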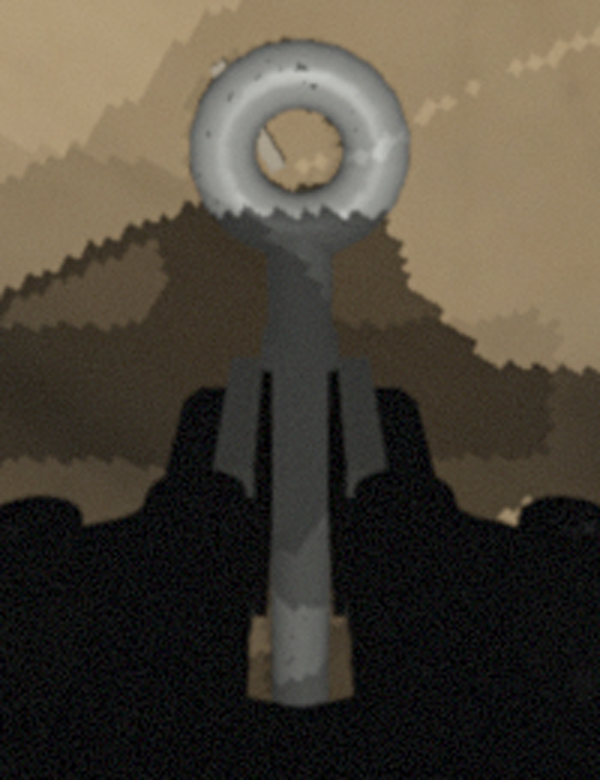

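```bash
python3 -m creep '{"slide":[[0,0,0.1],[0,0,0.4],[0,0,0.7],[0,0,1],[0,0,1],[0,0,1]],"twist":[[0,0,0],[0,0,0],[0,0,0],[0,0,0],[0,0,0],[0,0,0]],"fingers":[-1,-1,-1,-1,-1,-1]}'
python3 - <<'E'
from h import *
from rig import telemetry
d=grab("wrist","w5"); crop(d,"w5c",220,120,420,380,3)
s=telemetry.get_state();print(s)
E
```

```text
clock: 4.75
position: [0.4899, -0.2449, 0.1514]
ee_rot: [0.001, 0.963, 0.269, 0.001]
contact_force: [-0.6, 0.4, -1.3]
width: 0.0082
{'clock': 4.8, 'qpos': array([-5.90604075e-01,  2.92745973e-01,  1.69365246e+00, -7.12997502e-05,
        1.15669491e+00,  4.35015812e-01]), 'qd': array([-0.00044931,  0.02411544,  0.02714592,  0.00161956,  0.00400654,
        0.00091738]), 'effort': array([ 9.09489318e-03, -4.23763525e+01, -2.37291849e+01,  1.09934108e-02,
       -1.03696052e-01,  3.79135881e-04]), 'position': array([ 0.48885437, -0.2442181 ,  0.14993623]), 'ee_rot': array([-5.48996437e-04,  9.63073169e-01,  2.69238754e-01, -5.12528975e-04]), 'contact_force': array([-0.33369867, -0.23220445, -1.35347128]), 'moment': array([-0.03122679,  0.0565374 ,  0.02178729]), 'width': 0.008175470250786644}
```

View pics/w5c.png

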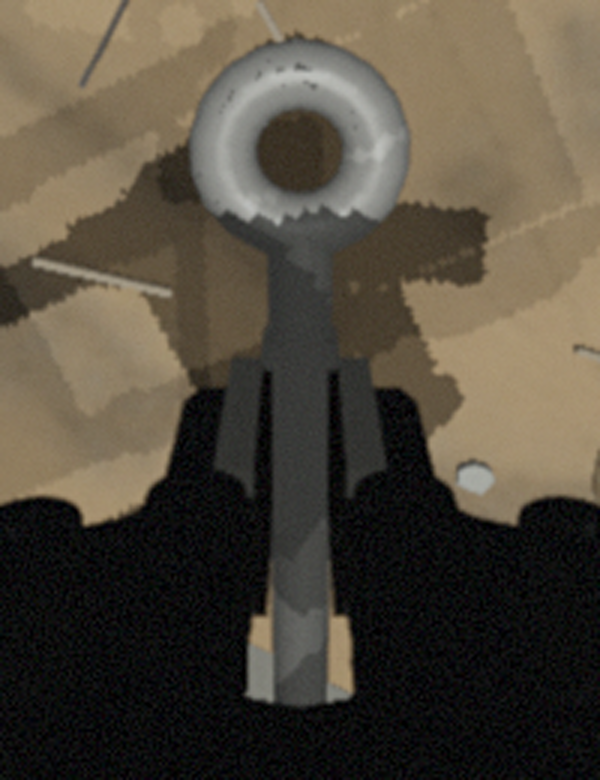

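```bash
cat > plan.py <<'E'
from h import *
from scipy.spatial.transform import Rotation as Ro
RT=np.array([.0457,0,-.0037])   # ring centre in tool frame
def rackR(tilt,az):
    n=np.array([np.sin(tilt)*np.cos(az),np.sin(tilt)*np.sin(az),np.cos(tilt)])
    x=np.array([0,0,1.])-n*n[2]; x/=np.linalg.norm(x)
    return np.stack([x,np.cross(n,x),n],1)
def toolR(R): return np.stack([R[:,0],-R[:,1],-R[:,2]],1)
def cur():
    from rig import telemetry
    s=telemetry.get_state(); return s["position"],Ro.from_quat(np.roll(s["ee_rot"],-1))
def goto(ring,R,RT=RT):
    p,q=cur(); T=toolR(R); tcp=ring-T@RT
    sl=(tcp-p)/.15; tw=(Ro.from_matrix(T)*q.inv()).as_rotvec()/(2*np.pi)
    print("tcp",tcp,"slide",sl.round(4),"mm",((tcp-p)*1e3).round(1),"twist",tw.round(4),"deg",np.linalg.norm(tw)*360)
E
python3 - <<'E'
from plan import *
from h import *
d=load("w5"); p=np.array([ 0.48885437, -0.2442181 ,  0.14993623]);q=Ro.from_quat([.963073,.26924,-.0005,-.00055])
X=ray(d,(319.4,169.0),p[2]+.0037); print("ring in tool",q.inv().apply(X-p))
R=rackR(.6095,-2.889); print(R)
pe=np.array([.5785,.036,.166])
goto(pe+.03*R[:,2],R)
E
```

```text
ring in tool [ 0.04597175  0.00129207 -0.00373238]
[[ 7.93915974e-01 -2.49915179e-01 -5.54292188e-01]
 [ 2.04914040e-01  9.68267733e-01 -1.43065835e-01]
 [ 5.72457565e-01 -1.38777878e-17  8.19934349e-01]]
tcp [0.52764016 0.0228728  0.16140296] slide [0.2586 1.7806 0.0764] mm [ 38.8 267.1  11.5] twist [ 0.0377 -0.0899 -0.0452] deg 38.670124176363984
```

```bash
python3 -m creep '{"slide":[[0,0,0.25],[0.03,0.2,0.45],[0.06,0.45,0.576],[0.1,0.68,0.576],[0.13,0.89,0.576]],"twist":[[0.0038,-0.009,-0.0045],[0.0076,-0.018,-0.009],[0.0113,-0.027,-0.0135],[0.0151,-0.036,-0.018],[0.0188,-0.045,-0.0226]],"fingers":[-1,-1,-1,-1,-1]}'
python3 -m creep '{"slide":[[0.03,0.2,0],[0.06,0.4,0],[0.09,0.6,0],[0.11,0.78,0],[0.1286,0.8906,0],[0.1286,0.8906,0]],"twist":[[0.0038,-0.009,-0.0045],[0.0076,-0.018,-0.009],[0.0113,-0.027,-0.0135],[0.0151,-0.036,-0.018],[0.0188,-0.045,-0.0226],[0.0188,-0.045,-0.0226]],"fingers":[-1,-1,-1,-1,-1,-1]}'
python3 - <<'E'
from plan import *
for i in "ab":
  d=grab("wrist","w6"); 
cv2.imwrite("pics/w6.png",d["img"])
s=grab("scene","s6"); crop(s,"s6c",240,100,400,270,4)
R=rackR(.6095,-2.889); pe=np.array([.5785,.036,.166])
goto(pe+.03*R[:,2],R)
E
```

```text
clock: 5.3
position: [0.5084, -0.1096, 0.2354]
ee_rot: [-0.02, 0.969, 0.196, 0.151]
contact_force: [-0.2, 0.0, -0.5]
width: 0.0087
clock: 5.9
position: [0.5241, 0.0251, 0.2325]
ee_rot: [-0.039, 0.947, 0.121, 0.294]
contact_force: [-0.8, 0.8, -1.5]
width: 0.0085
tcp [0.52764016 0.0228728  0.16140296] slide [-0.0062  0.0076 -0.4996] mm [ -0.9   1.1 -74.9] twist [ 0.0003 -0.0001  0.0002] deg 0.13417320705094476
```

View pics/w6.png

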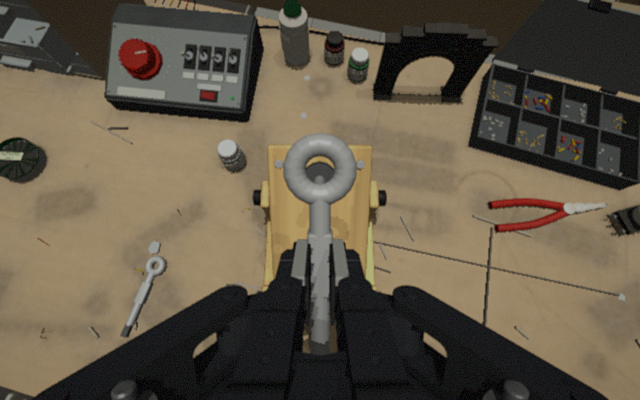

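View pics/s6c.png

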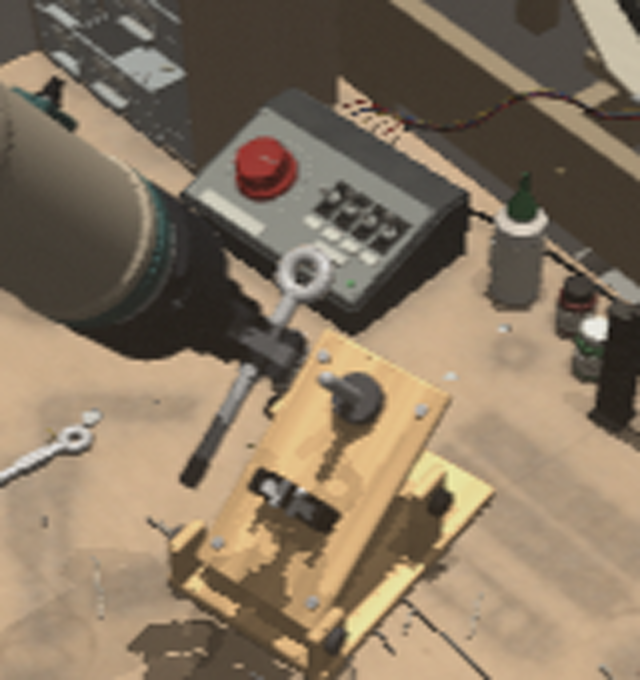

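Ring at (320,170) with the peg visible inside the bore; panel edges are parallel to the key. Descend to 30 mm off the peg end.

```bash
python3 -m creep '{"slide":[[0,0,-0.2],[0,0,-0.4],[-0.006,0,-0.5],[-0.006,0,-0.5],[-0.006,0,-0.5]],"twist":[[0,0,0],[0,0,0],[0,0,0],[0,0,0],[0,0,0]],"fingers":[-1,-1,-1,-1,-1]}'
python3 - <<'E'
from plan import *
for i in "ab":
  d=grab("wrist","w7"); 
crop(d,"w7c",220,100,420,300,4)
s=grab("scene","s7"); crop(s,"s7c",260,140,380,260,5)
s=grab("top","t7"); crop(s,"t7c",270,155,340,240,6)
R=rackR(.6095,-2.889); pe=np.array([.5785,.036,.166])
goto(pe+.03*R[:,2],R)
p,q=cur(); print(p,q.as_quat())
# panel plane in wrist
P=cloud(d); M=(P-p)@q.as_matrix()  # tool coords
from meas import plane
m=(d["depth"]>0)&(M[...,2]>.04)&(M[...,2]<.2)&(abs(M[...,1])<.06)&(M[...,0]>-.02)&(M[...,0]<.12)
c,n,I=plane(M[m]); print(len(I),c,n)
n=q.apply(n); print("tilt",np.arccos(abs(n[2])),n,"az",np.arctan2(*(-np.sign(n[0])*n)[[1,0]]))
E
```

```text
clock: 6.55
position: [0.5287, 0.0213, 0.1625]
ee_rot: [-0.037, 0.946, 0.119, 0.298]
contact_force: [0.5, -0.2, -0.7]
width: 0.0086
tcp [0.52764016 0.0228728  0.16140296] slide [-0.0067  0.007  -0.015 ] mm [-1.   1.  -2.2] twist [0.0004 0.0007 0.0002] deg 0.28532054509304167
[0.52863938 0.02182909 0.16364604] [ 0.94582295  0.11992052  0.29953924 -0.03625273]
scene 1944 [0.56809237 0.03087364 0.07976841] [-0.55481252 -0.13887467  0.82030293] tilt 0.6088558456029453 az -2.8963230122784154
 rect ((0.0016008839011192322, -0.004494182765483856), (0.12171605229377747, 0.17145903408527374), 89.56805419921875) y axis [-2.42817905e-01  9.70071887e-01  1.38777878e-17] x axis [0.79575281 0.19918424 0.57192928]
top 957 [0.57105866 0.03731781 0.08178363] [-0.5538415  -0.14768959  0.81941893] tilt 0.6103997871745227 az -2.880992756235079
 rect ((-0.0015965625643730164, -0.004943914711475372), (0.13107681274414062, 0.17434456944465637), 86.9981689453125) y axis [-2.57660240e-01  9.66235582e-01  1.38777878e-17] x axis [0.79175172 0.21113168 0.5731951 ]
11063 [ 0.03082646 -0.00482759  0.09243123] [-0.00480022 -0.00165647  0.99998711]
tilt 0.6081954192682404 [ 0.55370759  0.14103713 -0.82068047] az -2.892182134709778
```

View pics/w7c.png

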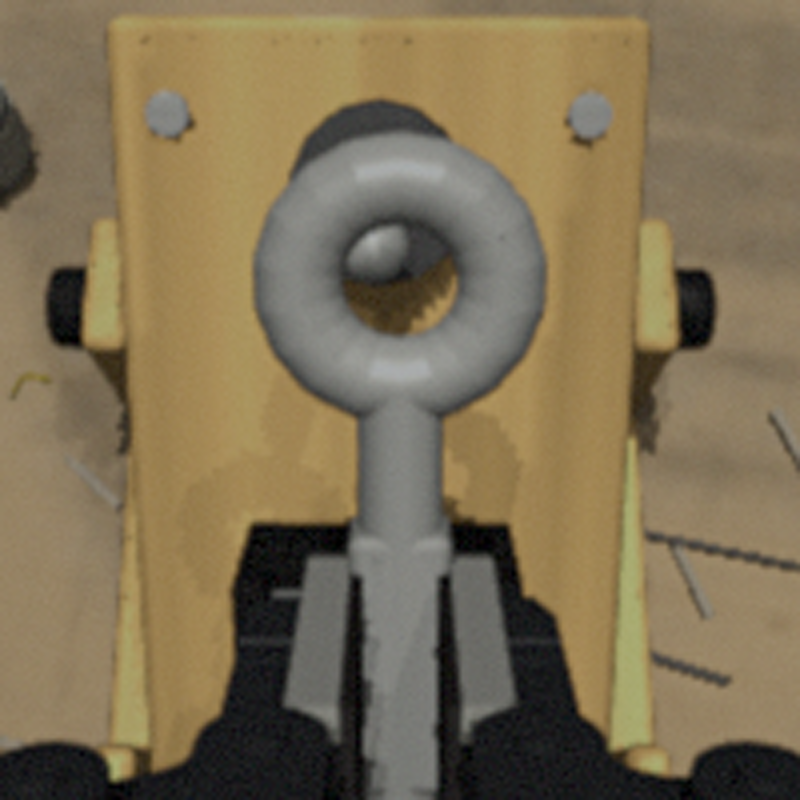

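View pics/s7c.png

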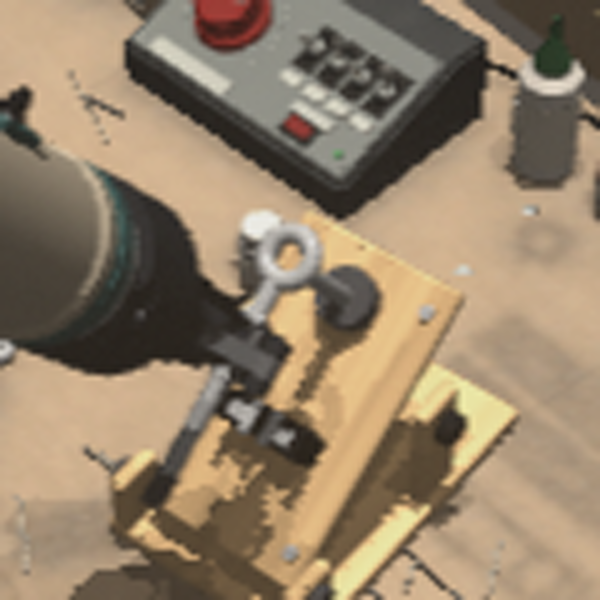

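View pics/t7c.png

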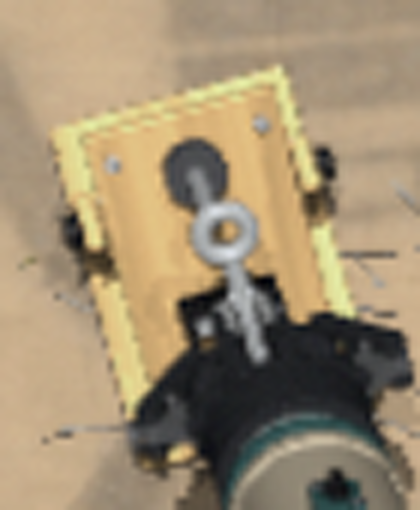

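```bash
cat >> plan.py <<'E'
def pix(d,uv,z,p,q):
    """pixel -> tool-frame point with given tool z"""
    T=d["world_from_camera"];F=f(d); r=q.inv().apply(T[:3,:3]@np.array([(uv[0]-d["cx"])/F,(uv[1]-d["cy"])/F,1])); o=q.inv().apply(T[:3,3]-p)
    return o+r*(z-o[2])/r[2]
E
python3 - <<'E'
from plan import *
d=load("w7");p=np.array([0.52863938,0.02182909,0.16364604]);q=Ro.from_quat([ 0.94582295,0.11992052,0.29953924,-0.03625273])
cp=lambda x,y:((x+.5)/4-.5+220,(y+.5)/4-.5+100)
print("camera in tool",q.inv().apply(d["world_from_camera"][:3,3]-p))
a=pix(d,cp(400,277),-.0037,p,q);b=pix(d,cp(376,250),.028,p,q);print("ring",a,"dome",b,"diff",b-a)
for nm,x,y,z in(("TL",110,20,.0924),("TR",648,20,.0924),("clipL",250,525,.0924-.025),("clipR",508,525,.0924-.025),("screwL",168,114,.09),("screwR",590,114,.09)): print(nm,pix(d,cp(x,y),z,p,q)-a)
E
```

```text
camera in tool [ 0.07557168  0.00072684 -0.14153653]
ring [ 0.0460017   0.00066704 -0.0037    ] dome [ 0.04291636 -0.00258006  0.028     ] diff [-0.00308534 -0.0032471   0.0317    ]
TL [ 0.02571251 -0.05122658  0.0961    ]
TR [0.02559807 0.04382571 0.0961    ]
clipL [-0.0601156  -0.02673104  0.0711    ]
clipR [-0.06016518  0.0191014   0.0711    ]
screwL [ 0.00960794 -0.04143786  0.0937    ]
screwR [0.00951876 0.03392231 0.0937    ]
```

```bash
python3 - <<'E'
from plan import *
p,q=cur(); 
for v in ([-.0028,-.0037,0],[-.0028,-.0037,.015],[0,0,.01]): print(v,(q.apply(v)/.15).round(4))
E
```

```text
[-0.0028, -0.0037, 0] [-0.0209  0.0201 -0.0108]
[-0.0028, -0.0037, 0.015] [ 0.0349  0.0341 -0.0926]
[0, 0, 0.01] [ 0.0372  0.0094 -0.0545]
```

```bash
python3 -m creep '{"slide":[[-0.021,0.02,-0.011],[0.016,0.0295,-0.0655],[0.035,0.034,-0.0926],[0.035,0.034,-0.0926],[0.035,0.034,-0.0926]],"twist":[[0,0,0],[0,0,0],[0,0,0],[0,0,0],[0,0,0]],"fingers":[-1,-1,-1,-1,-1]}'
python3 - <<'E'
from plan import *
for i in "ab":
  d=grab("wrist","w8"); 
crop(d,"w8c",220,100,420,300,4)
p,q=cur(); print(repr(p),repr(q.as_quat()))
E
```

```text
clock: 7.25
position: [0.5327, 0.0276, 0.1484]
ee_rot: [-0.037, 0.946, 0.12, 0.298]
contact_force: [-0.0, -0.1, -0.8]
width: 0.0088
array([0.53281779, 0.02750428, 0.14859052]) array([ 0.94610688,  0.11993046,  0.29857129, -0.03679196])
```

View pics/w8c.png

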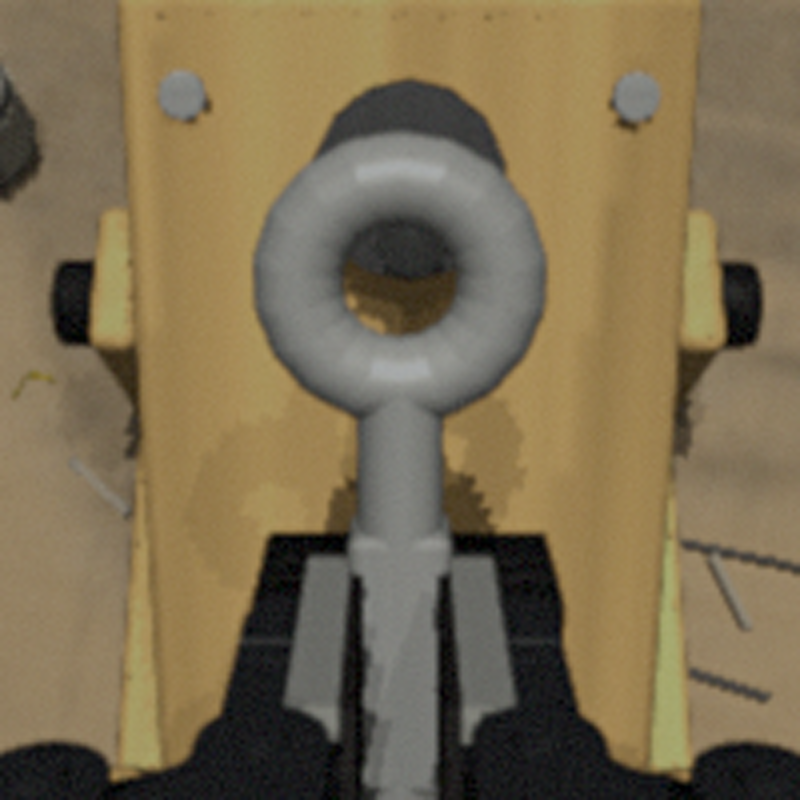

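```bash
python3 - <<'E'
from plan import *
d=load("w8")
c=d["img"][145:190,295:345].astype(float); c=np.clip((c-20)*3,0,255).astype(np.uint8)
cv2.imwrite("pics/w8e.png",cv2.resize(c,None,fx=12,fy=12,interpolation=cv2.INTER_CUBIC))
print((d["depth"][150:186:2,302:340:2]*1000).astype(int))
E
```

```text
[[134 133 134 134 133 133 134 133 133 134 133 134 134 134 132 133 133 134
  134]
 [134 133 133 134 134 134 134 135 134 134 135 134 135 134 134 133 134 134
  133]
 [134 134 135 135 136 134 136 135 136 135 137 135 135 135 135 136 134 135
  134]
 [133 135 135 135 135 135 137 137 137 137 138 136 137 136 134 136 135 135
  135]
 [134 134 136 137 136 138 157 154 156 154 154 152 154 137 137 135 135 135
  134]
 [136 135 137 139 207 206 157 155 154 153 154 155 155 154 137 137 135 134
  135]
 [136 137 137 206 207 207 157 156 155 154 153 155 155 156 156 137 136 136
  136]
 [137 136   0 206 207 207 158 158 155 155 155 154 156 157 156 207 138 137
  137]
 [138 138 222 223 207 208 207 157 158 156 157 156 156 157 207 209 139 137
  136]
 [137 139 222 222 222 221 208 208 208 159 157 157 158 209 208 222 141 137
  137]
 [137 139 222 224 223 223 222 223 223 222 222 223 223 222 224 223 140 138
  138]
 [138 139 224 223 223 223 223 222 222 222 224 223 225 222 223 223 139 139
  138]
 [138 139 225 222 224 223 223 224 224 224 224 222 224 224 223 224 140 139
  137]
 [139 139 141 224 224 224 224 223 225 224 221 224 224 223 224 222 140 139
  137]
 [137 140 140 225 224 224 225 224 225 224 225 225 224 224 224 141 140 139
  139]
 [139 140 140 142 225 225 225 225 225 224 224 226 225 224 143 141 139 139
  139]
 [138 140 141 141 141 143 225 227 225 226 226 225 224 142 140 139 138 138
  138]
 [138 139 139 140 141 140 141 143 143 143 144 143 141 140 139 139 139 138
  138]]
```

View pics/w8e.png

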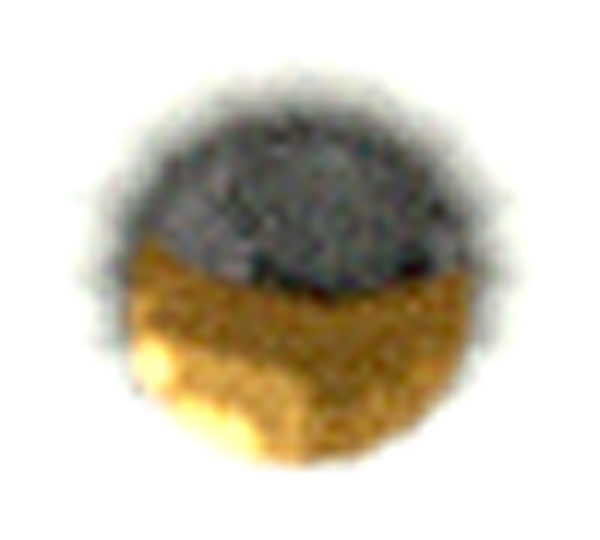

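```bash
cat > dome.py <<'E'
from plan import *
from scipy.optimize import least_squares
def measure(tag,p,q,zd):
    d=load(tag); D=d["depth"]; 
    m=(D>.144)&(D<.18); m[:145]=0;m[190:]=0;m[:,:295]=0;m[:,345:]=0
    vs,us=np.nonzero(m)
    C=cloud(d); M=(C-p)@q.as_matrix()
    # boundary pixels facing seat/panel (not ring)
    far=(D>.18); k=np.ones((3,3),np.uint8)
    e=m&(cv2.dilate(far.astype(np.uint8),k)>0); v,u=np.nonzero(e)
    r=5/ (D[m].mean()*1e3+2)*f(d)
    s=least_squares(lambda x:np.hypot(u-x[0],v-x[1])-(r-.5),[us.mean(),vs.mean()-2],loss="soft_l1")
    print("edge",len(u),"dome px",s.x,"r",r,"res",np.abs(s.fun).mean())
    print("dome pts tool med",np.median(M[m],0),"min z",np.percentile(M[m][:,2],3))
    # ring outer silhouette: depth<.146 & rows<205
    rg=(D>.12)&(D<.145); rg[:120]=0;rg[195:]=0;rg[:,:275]=0;rg[:,365:]=0
    cs=cv2.findContours(rg.astype(np.uint8),cv2.RETR_EXTERNAL,cv2.CHAIN_APPROX_NONE)[0]; c=max(cs,key=len)[:,0]; c=c[c[:,1]<190]
    o=least_squares(lambda x:np.hypot(c[:,0]-x[0],c[:,1]-x[1])-x[2],[320,169,36],loss="soft_l1"); print("ring px",o.x)
    a=pix(d,o.x[:2],-.0037,p,q);b=pix(d,s.x,zd,p,q);print("ring",a,"dome",b,"diff",b-a)
    scr=M[(D>.18)&(abs(M[...,2]-.07)<.05)]
E
python3 - <<'E'
from dome import *
measure("w8",np.array([0.53281779, 0.02750428, 0.14859052]),Ro.from_quat([ 0.94610688,  0.11993046,  0.29857129, -0.03679196]),.013)
d=load("w8");p=np.array([0.53281779, 0.02750428, 0.14859052]);q=Ro.from_quat([ 0.94610688,  0.11993046,  0.29857129, -0.03679196])
cp=lambda x,y:((x+.5)/4-.5+220,(y+.5)/4-.5+100)
for nm,x,y,z in(("TL",122,20,.0774),("TR",698,20,.0774),("bL",143,450,.0774),("bR",678,450,.0774),("screwL",183,95,.075),("screwR",636,97,.075),("cL",268,535,.0474),("cR",545,535,.0474)): print(nm,pix(d,cp(x,y),z,p,q))
E
```

```text
edge 39 dome px [322.50459591 158.86719692] r 10.086967450910244 res 2.246760437477003
dome pts tool med [0.04565059 0.00108023 0.01192819] min z 0.009683520450388377
ring px [319.38063734 169.63066509  36.42393866]
ring [ 0.04547576 -0.00017022 -0.0037    ] dome [0.04725732 0.00134575 0.013     ] diff [0.00178156 0.00151597 0.0167    ]
TL [ 0.07186832 -0.04615698  0.0774    ]
TR [0.07182431 0.04926882 0.0774    ]
bL [-0.00378716 -0.0471786   0.0774    ]
bR [-0.00381033  0.05075431  0.0774    ]
screwL [ 0.05989196 -0.03625812  0.075     ]
screwR [0.05953411 0.03923689 0.075     ]
cL [-0.00752853 -0.02141462  0.0474    ]
cR [-0.00753687  0.02328379  0.0474    ]
```

```bash
python3 - <<'E'
from dome import *
d=load("w8");D=d["depth"]
for v in range(154,174):
    r=D[v,300:342]; print(v,"".join("r" if 0<x<.144 else "d" if x<.17 and x>0 else "s" if x<.2145 and x>0 else "p" if x>0 else "." for x in r))
E
```

```text
154 rrrrrrrrrrrrrrrrrrrrrrrrrrrrrrrrrrrrrrrrrr
155 rr.rrrrrrrrrrrrrrrrrrrrrrrrrrrrrrrrrrrrrrr
156 rrrrrrrrrrrrrrrrrrrrrrrrrrrrrrrrrrrrrrrrrr
157 rrrrrrrrrrrrrrrddddddddddrrrrrrrrrrrrrrrrr
158 rrrrrrrrrrrrrddddddddddddddrrrrrrrrrrrrrrr
159 rrrrrrrrrrrssddddddddddddddddrrrrrrrrrrrrr
160 rrrrrrrrrrsssdddddddddddddddddrrrrrrrrrrrr
161 rrrrrrrrrssssddddddddddddddddddrrrrrrrrrrr
162 rrrrrrrrssssssddddddddddddddddddrrrrrrrrrr
163 rrrrrrrsssssssddddddddddddddddddrrrrrrrrrr
164 rrrrrr.sssssssdddddddddddddddddssrrrrrrrrr
165 rrrrrrrpsssssssddddddddddddddddssrrrrrrrrr
166 rrrrrrppppssssssddddddddddddddsssrrrrrrrrr
167 rrrrrrpppppssssssddddddddddddssssprrrrrrrr
168 rrrrrrppppppppsssssddddddddssssppprrrrrrrr
169 rrrrrrppppppppppppsssssssspppppppprrrrrrrr
170 rrrrrrpppppppppppppppppppppppppppprrrrrrrr
171 rrrrrrpppppppppppppppppppppppppppprrrrrrrr
172 rrrrrrpppppppppppppppppppppppppppprrrrrrrr
173 r.rrrrpppppppppppppppppppppppppppprrrrrrrr
```

```bash
python3 - <<'E'
from plan import *
p,q=cur(); 
for v in ([.0011,.0014,0],[.0011,.0014,.008],[0,0,.01]): print(v,(q.apply(v)/.15).round(4))
E
```

```text
[0.0011, 0.0014, 0] [ 0.0081 -0.0075  0.0042]
[0.0011, 0.0014, 0.008] [ 0.0378 -0.     -0.0395]
[0, 0, 0.01] [ 0.0371  0.0094 -0.0546]
```

```bash
python3 -m creep '{"slide":[[0.008,-0.0075,0.004],[0.023,-0.004,-0.018],[0.0378,0,-0.0395],[0.0378,0,-0.0395],[0.0378,0,-0.0395]],"twist":[[0,0,0],[0,0,0],[0,0,0],[0,0,0],[0,0,0]],"fingers":[-1,-1,-1,-1,-1]}'
python3 - <<'E'
from dome import *
for i in "abc":
  d=grab("wrist","w9"); 
crop(d,"w9c",220,100,420,300,4)
p,q=cur(); print(repr(p),repr(q.as_quat()))
D=d["depth"]
for v in range(150,178):
    r=D[v,300:342]; print(v,"".join("r" if 0<x<.144 else "d" if x<.17 and x>0 else "s" if x<.2065 and x>0 else "p" if x>0 else "." for x in r))
print((D[150:186:2,306:340:2]*1000).astype(int))
measure("w9",p,q,.0075)
from meas import plane
P=cloud(d); M=(P-p)@q.as_matrix()
m=(d["depth"]>0)&(M[...,2]>.04)&(M[...,2]<.2)&(abs(M[...,1])<.06)&(M[...,0]>-.02)&(M[...,0]<.12)
c,n,I=plane(M[m]); print(len(I),c,n)
E
```

```text
clock: 7.85
position: [0.5383, 0.0276, 0.142]
ee_rot: [-0.037, 0.946, 0.12, 0.298]
contact_force: [-0.1, 0.8, -0.7]
width: 0.0083
array([0.53839321, 0.027523  , 0.14233114]) array([ 0.94618946,  0.11987123,  0.29831881, -0.03690906])
150 rrrrrrrrrrrrrrrrrrrrrrrrrrrrrrrrrrrrrrrrrr
151 rrrrrrrrrrrrrrrrrrrrrrrrrrrrrrrrrrrrrrrrrr
152 rrrrrrrrrrrrrrrrrrrrrrrrrrrrrrrrrrrrrrrrrr
153 rrrrrrrrrrrrrrrrrrrrrrrrrrrrrrrrrrrrrrrrrr
154 rrrrrrrrrrrrrrrrrrrrrrrrrrrrrrrrrrrrrrrrrr
155 rrrrrrrrrrrrrrrrrrrrrrrrrrrrrrrrrrrrrrrrrr
156 rrrrrrrrrrrrrr.rrrrrrrrrrrrrrrrrrrrrrrrrrr
157 rrrrrrrrrrrrrrrddddddddddrrrrrrrrrrrrrrrrr
158 rrrrrrrrrrrrrddddddddddddddrrrrrrrrrrrrrrr
159 rrrrrrrrrrrddddddddddddddddddrrrrrrrrrrrrr
160 rrrrrrrrrrddddddddddddddddddddrrrrrrrrrrrr
161 rrrrrrrrrsddddddddddddddddddddsrrrrrrrrrrr
162 rr.rrrrrssddddddddddddddddddddssrrrrrrrrrr
163 rrrrrrrsssddddddddddddddddddddssrrrrrrrrrr
164 rrrrrrrsssdddddddddddddddddddddssrrrrrrrrr
165 rrrrrrrsssddddddddddddddddddddsssrrrrrrrrr
166 rrrrrrssssddddddddddddddddddddsssrrrrrrrrr
167 rrrrrrssssddddddddddddddddddddssssrrrrrrrr
168 rrrrrrsssssddddd
[... 2170 characters left out ...]
ilt 0.6088558456029453 az -2.8963230122784154
 rect ((0.0016008839011192322, -0.004494182765483856), (0.12171605229377747, 0.17145903408527374), 89.56805419921875) y axis [-2.42817905e-01  9.70071887e-01  1.38777878e-17] x axis [0.79575281 0.19918424 0.57192928]
top 957 [0.57105866 0.03731781 0.08178363] [-0.5538415  -0.14768959  0.81941893] tilt 0.6103997871745227 az -2.880992756235079
 rect ((-0.0015965625643730164, -0.004943914711475372), (0.13107681274414062, 0.17434456944465637), 86.9981689453125) y axis [-2.57660240e-01  9.66235582e-01  1.38777878e-17] x axis [0.79175172 0.21113168 0.5731951 ]
14670 [ 0.03228123 -0.00018333  0.06866911] [-2.18921801e-03 -4.89320598e-04  9.99997484e-01]
```

View pics/w9c.png

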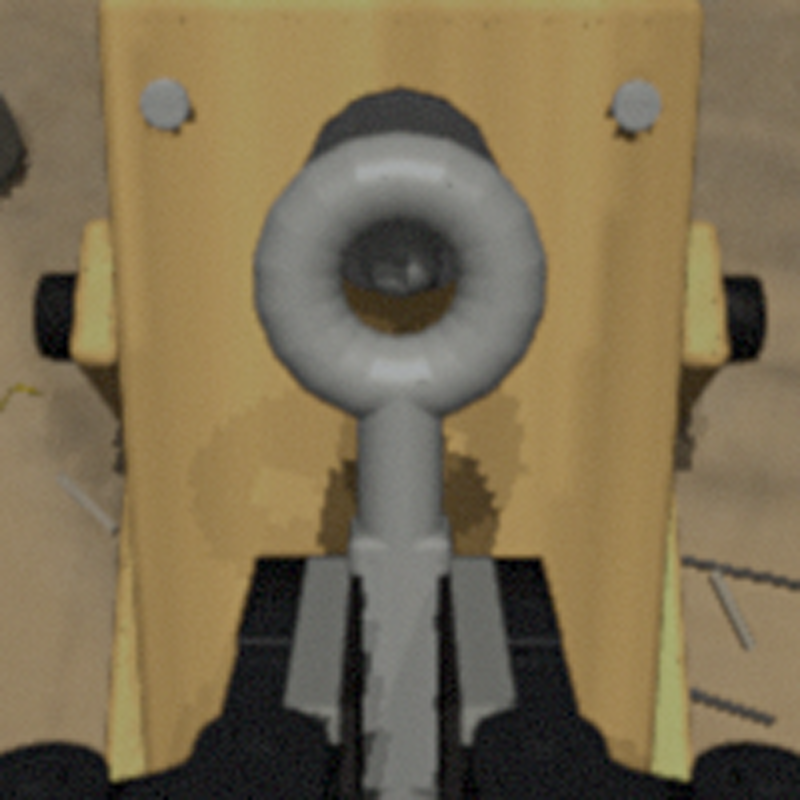

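```bash
python3 - <<'E'
from plan import *
p,q=cur(); 
for v in ([.0003,0,.012],[0,0,.01]): print(v,(q.apply(v)/.15).round(4))
E
python3 -m creep '{"slide":[[0.013,0.003,-0.018],[0.024,0.006,-0.035],[0.035,0.009,-0.05],[0.046,0.0117,-0.0643],[0.046,0.0117,-0.0643]],"twist":[[0,0,0],[0,0,0],[0,0,0],[0,0,0],[0,0,0]],"fingers":[-1,-1,-1,-1,-1]}'
python3 - <<'E'
from dome import *
for i in "abc":
  d=grab("wrist","w10"); 
crop(d,"w10c",220,100,420,300,4)
from rig import telemetry
s=telemetry.get_state();p,q=cur(); print(repr(p),s["contact_force"],s["moment"])
D=d["depth"]
for v in range(150,186):
    r=D[v,300:342]; print(v,"".join("p" if x>.18 else "." if x<=0 else str(int(x*1000)%100//10) if 0 else chr(97+min(25,max(0,int(x*1000)-125))) for x in r))
E
```

```text
[0.0003, 0, 0.012] [ 0.046   0.0117 -0.0644]
[0, 0, 0.01] [ 0.037   0.0094 -0.0546]
clock: 8.5
position: [0.5454, 0.0293, 0.1322]
ee_rot: [-0.037, 0.946, 0.12, 0.298]
contact_force: [-0.3, 0.2, -0.7]
width: 0.0086
array([0.5453026 , 0.02930704, 0.13264726]) [ 0.37689894 -0.02572745 -1.42887359] [-0.02810721  0.42150299 -0.07266967]
150 iiikjijiikjjjiiijjiiijijijjkijkjijihkjiiij
151 ikjjjkiiijijijikjkkjjijjjjkkjiiijjjikjiiik
152 ijijjjjjjjjijjjjkkjkjjjkkkkjjkkijjkijhjijj
153 kijjjjjjk.kjkijjkjjklkkkkkkkjjkkjjhiiijjij
154 jjijjjkkjljkjklljkkljlkkklkkkmkkjkikjjjiii
155 kjikjjjjkjklkmlllklmklkkklljllklkkjjjijkjk
156 kkjjkjkkkklmllmmmmmmmmnmmlmkklklkkkkjhjkkj
157 kjkjkklkkmlllnoutsrrqssttmnmlmllklkjkjkkjj
158 kjjjlllmllmmmutrqppooqppptunmmllmkkkkklkkj
159 kkljllkmmnmxusqommlnmomnorsu.mn.lmljljjjkj
160 ljklklmnmozvtpnnlnnmnmmmmooquzmmmlllklkklk
161 klkllmmmnpxsommlmlmllmmlmnmosvpmnlmkklkjmk
162 kkllmmnnpptqnmlmllkllkkkmlmmntppommmllllkl
163 kmlnnmnpppqnmmmllklllkkllllmnppponmmllkkkl
164 klmlnmnpppolmmllkllkllkjlmllnnvpp.mmlllkjk
165 lllloooppqmmmmllklkmklkklkmlmlopponnllmlkm
166 mmlmnnp.po
[... 225 characters left out ...]
mnmpoqpppnmlnlkl.jkkklkllkmlllnpppponmn.ml
172 mmoopqpppomllkllkkkkjjjklljmmlnpppqonnomml
173 nnnpqpppponllmllkkkkkklljmlmlnopppqonnmmlm
174 mnnnppppppnmmmllklkkkjklkllmmnppppqonnmnmm
175 noooppqpppnmmmmlllklllllkmmmnopppqpoonmnnm
176 mnoonppppppnmnml.lllkllkmlmmmppppqooonommn
177 mnooppqpppppnmmkllkmllmlmmnooppprqo.onnmmn
178 lnmnnoprpppponomlmlmlmnnnmnopppsppqnmonmmn
179 mnnooppqrpppppoommmmmmnmnmppppppqpponnonml
180 mnonopqprqpppppoonomnomopppppprpqopoooomnm
181 nnnoooooqqtppppppppppppppppptrrpooonnnonmn
182 nnmoooppppqrrpppppppppppppprqrrqpononononn
183 nmononppppqprrsppppppppppsqrqpopooonomnmmm
184 nnonnoopppopqqrrsrttssrsqqqrsppoooooonnooo
185 nnnooopopqqoqprqsprsrqrrrqqqooqopnomnmnoml
```

View pics/w10c.png

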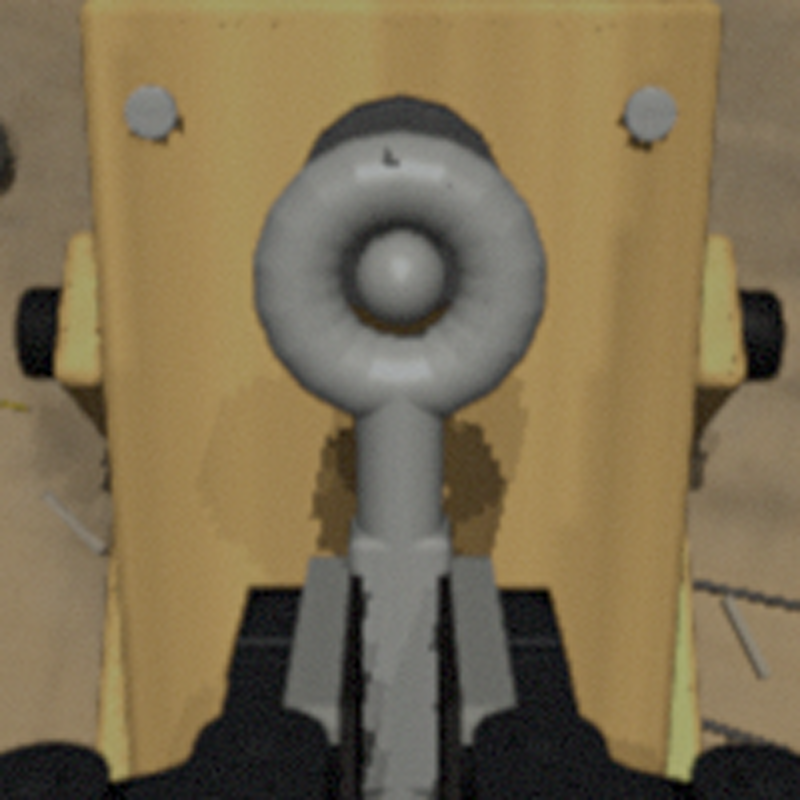

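Peg tip at (400,275) in the crop is inside the bore and centred. Slide 28 mm along the peg.

```bash
python3 -m creep '{"slide":[[0.0186,0.0047,-0.0273],[0.0371,0.0094,-0.0546],[0.0557,0.0141,-0.0819],[0.0742,0.0188,-0.1092],[0.0928,0.0235,-0.1365],[0.1039,0.0263,-0.1529],[0.1039,0.0263,-0.1529],[0.1039,0.0263,-0.1529]],"twist":[[0,0,0],[0,0,0],[0,0,0],[0,0,0],[0,0,0],[0,0,0],[0,0,0],[0,0,0]],"fingers":[-1,-1,-1,-1,-1,-1,-1,-1]}'
python3 - <<'E'
from dome import *
for i in "abc":
  d=grab("wrist","w11"); 
crop(d,"w11c",220,100,420,300,4)
from rig import telemetry
s=telemetry.get_state();p,q=cur(); print(repr(p),s["contact_force"],s["moment"])
s=grab("scene","s11"); crop(s,"s11c",260,140,380,260,5)
from meas import plane
P=cloud(d); M=(P-p)@q.as_matrix()
m=(d["depth"]>0)&(M[...,2]>.01)&(M[...,2]<.2)&(abs(M[...,1])<.06)&(abs(M[...,1])>.025)&(M[...,0]>-.01)&(M[...,0]<.12)
c,n,I=plane(M[m]); print(len(I),c,n)
E
```

```text
clock: 9.45
position: [0.5609, 0.0332, 0.1097]
ee_rot: [-0.037, 0.946, 0.12, 0.298]
contact_force: [-0.3, 0.0, -0.7]
width: 0.0087
array([0.56092474, 0.03314481, 0.1099804 ]) [ 0.50854258 -1.12861445 -1.41835921] [-0.03352812  0.36564788  0.03556417]
scene 1944 [0.56809237 0.03087364 0.07976841] [-0.55481252 -0.13887467  0.82030293] tilt 0.6088558456029453 az -2.8963230122784154
 rect ((0.0016008839011192322, -0.004494182765483856), (0.12171605229377747, 0.17145903408527374), 89.56805419921875) y axis [-2.42817905e-01  9.70071887e-01  1.38777878e-17] x axis [0.79575281 0.19918424 0.57192928]
top 957 [0.57105866 0.03731781 0.08178363] [-0.5538415  -0.14768959  0.81941893] tilt 0.6103997871745227 az -2.880992756235079
 rect ((-0.0015965625643730164, -0.004943914711475372), (0.13107681274414062, 0.17434456944465637), 86.9981689453125) y axis [-2.57660240e-01  9.66235582e-01  1.38777878e-17] x axis [0.79175172 0.21113168 0.5731951 ]
12575 [ 0.03556735 -0.00047963  0.02885683] [-1.40195587e-03 -4.43305685e-04  9.99998919e-01]
```

View pics/w11c.png

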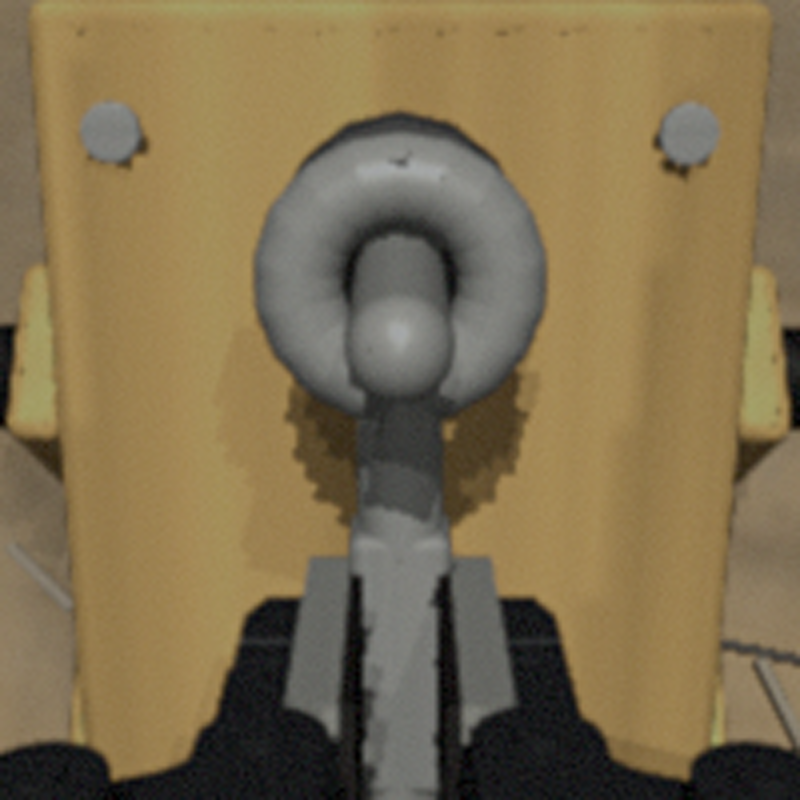

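View pics/s11c.png

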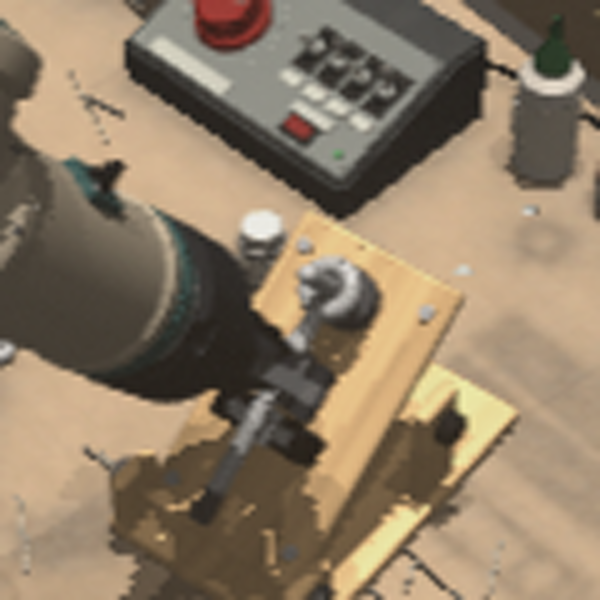

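Peg stands well through the ring; about 13.6 mm left to home. Press in small rows.

```bash
python3 -m creep '{"slide":[[0.0074,0.0019,-0.0109],[0.0148,0.0038,-0.0218],[0.0223,0.0056,-0.0328],[0.0223,0.0056,-0.0328]],"twist":[[0,0,0],[0,0,0],[0,0,0],[0,0,0]],"fingers":[-1,-1,-1,-1]}'
python3 -m creep '{"slide":[[0.0037,0.0009,-0.0055],[0.0074,0.0019,-0.0109],[0.0074,0.0019,-0.0109]],"twist":[[0,0,0],[0,0,0],[0,0,0]],"fingers":[-1,-1,-1]}'
```

```text
clock: 10.05
position: [0.5645, 0.034, 0.1048]
ee_rot: [-0.037, 0.946, 0.12, 0.298]
contact_force: [1.6, -0.4, 0.3]
width: 0.0087
clock: 10.35
position: [0.5655, 0.0343, 0.1032]
ee_rot: [-0.037, 0.946, 0.12, 0.298]
contact_force: [1.9, 1.2, -0.4]
width: 0.0088
```

```bash
python3 -m creep '{"slide":[[0.0037,0.0009,-0.0055],[0.0074,0.0019,-0.0109],[0.0074,0.0019,-0.0109]],"twist":[[0,0,0],[0,0,0],[0,0,0]],"fingers":[-1,-1,-1]}'
python3 - <<'E'
from rig import telemetry
s=telemetry.get_state();print(s["position"],s["contact_force"],s["moment"])
E
```

```text
clock: 10.65
position: [0.5665, 0.0346, 0.1014]
ee_rot: [-0.037, 0.946, 0.12, 0.298]
contact_force: [2.1, 0.2, -1.2]
width: 0.0086
[0.56652346 0.03461828 0.10142692] [ 2.07188901  0.17459827 -1.16874309] [-0.01644779  0.20247804  0.10737162]
```

```bash
python3 - <<'E'
from dome import *
for i in "abc":
  d=grab("wrist","w12"); 
crop(d,"w12c",220,100,420,300,4)
from rig import telemetry
s=telemetry.get_state();p,q=cur(); print(repr(p),s["contact_force"],s["moment"])
s=grab("scene","s12"); crop(s,"s12c",270,160,350,250,7)
from meas import plane
P=cloud(d); M=(P-p)@q.as_matrix()
m=(d["depth"]>0)&(M[...,2]>.0)&(M[...,2]<.2)&(abs(M[...,1])<.06)&(abs(M[...,1])>.025)&(M[...,0]>-.01)&(M[...,0]<.12)
c,n,I=plane(M[m]); print(len(I),c,n)
ring=M[(abs(np.hypot(M[...,0]-.0457,M[...,1])-.0115)<.002)&(M[...,2]<0)&(M[...,2]>-.02)]; print("ring top z",np.percentile(ring[:,2],[5,25,50,75]))
E
```

```text
array([0.56652285, 0.03460695, 0.10151335]) [ 1.10817984  0.7640233  -1.40461596] [-0.04765472  0.24362332 -0.04988265]
scene 1944 [0.56809237 0.03087364 0.07976841] [-0.55481252 -0.13887467  0.82030293] tilt 0.6088558456029453 az -2.8963230122784154
 rect ((0.0016008839011192322, -0.004494182765483856), (0.12171605229377747, 0.17145903408527374), 89.56805419921875) y axis [-2.42817905e-01  9.70071887e-01  1.38777878e-17] x axis [0.79575281 0.19918424 0.57192928]
top 957 [0.57105866 0.03731781 0.08178363] [-0.5538415  -0.14768959  0.81941893] tilt 0.6103997871745227 az -2.880992756235079
 rect ((-0.0015965625643730164, -0.004943914711475372), (0.13107681274414062, 0.17434456944465637), 86.9981689453125) y axis [-2.57660240e-01  9.66235582e-01  1.38777878e-17] x axis [0.79175172 0.21113168 0.5731951 ]
14058 [ 0.03579809 -0.00043292  0.01860179] [-1.11503245e-03 -1.87155824e-04  9.99999361e-01]
ring top z [-0.00916044 -0.00854537 -0.00810827 -0.00767485]
```

View pics/w12c.png

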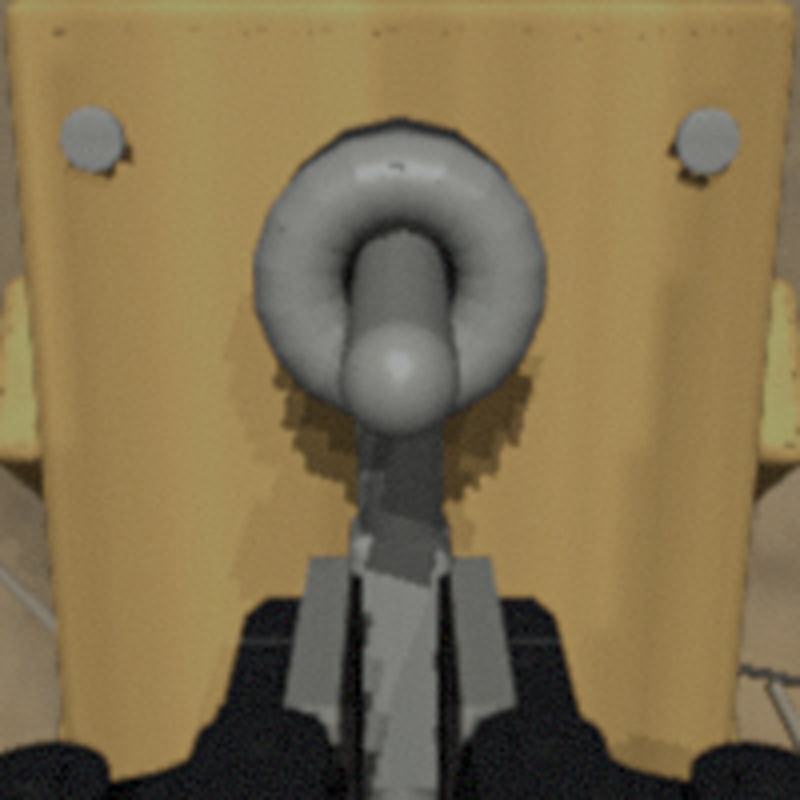

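View pics/s12c.png

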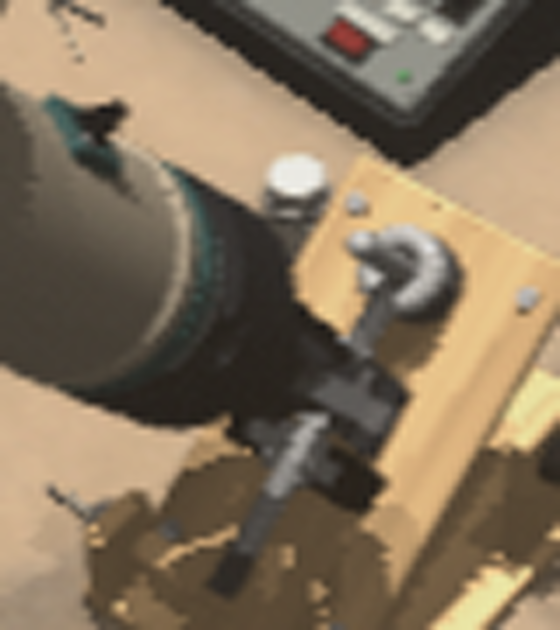

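```bash
python3 - <<'E'
from dome import *
d=load("w12");D=d["depth"];p,q=cur()
M=(cloud(d)-p)@q.as_matrix()
print((D[175:212:3,300:342:3]*1000).astype(int)); print((M[175:212:3,320]*1000).round(1))
print("seat/ring column",[(v,(M[v,320]*1000).round(1).tolist()) for v in range(124,176,3)])
for k,(v,u) in {"panel":(120,290),"panel2":(160,250),"panel3":(200,260)}.items(): print(k,M[v,u]*1000,D[v,u])
s=load("s12");S=(cloud(s)-p)@q.as_matrix(); 
m=(S[...,2]<.0)&(np.hypot(S[...,0]-.0457,S[...,1])<.012)&(S[...,2]>-.08); print("scene cam dome", np.sort(S[m][:,2])[:8])
m=(abs(S[...,1])<.05)&(S[...,0]>.02)&(S[...,0]<.09)&(S[...,2]>.005)&(S[...,2]<.04);print("scene panel z",np.median(S[m][:,2]))
E
```

```text
[[137 139 141 117 112 109 109 108 110 112 117 141 139 137]
 [137 139 141 110 107 106 105 104 105 107 111 140 138 137]
 [137 138 139 106 103 103 102 102 101 103 107 140 139 139]
 [137 138 108 102 101 100  99  99  99 100 103 110 138 137]
 [138 139 103 101  99  99  98  99  99  99 101 105 139 140]
 [139 138 101  99 100   0  99  98  99  99 101 100 139 138]
 [138 139 100 100  99  98 100 100  98 100  99 102 139 139]
 [141 139 101 100  98  99  99  99  98  99 100 101 139 140]
 [141 140 101 100 100  99  98  98  99  99 101 102 140 142]
 [169 169 141 101 100  99  99  99  99 100 101 141 168 168]
 [169 168 170 102 101 100  99  99 100 101 103 169 169 169]
 [169 169 168 144 141 102 102 101 101 143 144 169 170 168]
 [169 171 171 146 143 141 142 141 142 142 145 170 171 170]]
[[ 50.2   0.2 -34.2]
 [ 50.6   0.2 -39.9]
 [ 50.1   0.2 -42.1]
 [ 49.8   0.2 -44.6]
 [ 49.    0.2 -45.3]
 [ 48.3   0.2 -46.4]
 [ 47.4   0.2 -46.5]
 [ 46.9   0.2 -48.1]
 [ 45.5   0.2 -46.9]
 [ 44.8   0.2 -47.7]
 [ 43.6   0.2 -47.2]
 [ 42.    0.2 -45.2]
 [ 28.    0.2  -9. ]]
seat/ring column [(124, [63.7, 0.2, 18.6]), (127, [62.3, 0.2, 18.6]), (130, [61.5, 0.2, 11.0]), (133, [61.6, 0.2, -4.2]), (136, [60.5, 0.2, -6.0]), (139, [59.4, 0.2, -7.2]), (142, [58.4, 0.2, -9.2]), (145, [57.0, 0.2, -8.1]), (148, [55.8, 0.2, -8.3]), (151, [54.4, 0.2, -7.5]), (154, [52.9, 0.2, -6.1]), (157, [50.4, 0.2, 1.1]), (160, [50.5, 0.2, -6.9]), (163, [50.6, 0.2, -14.3]), (166, [50.5, 0.2, -19.7]), (169, [50.5, 0.2, -25.2]), (172, [50.5, 0.2, -30.5]), (175, [50.2, 0.2, -34.2])]
panel [ 65.59985022 -14.59247923  19.23115188] 0.15707937
panel2 [ 45.56685905 -35.73752503  19.70360036] 0.16339892
panel3 [ 24.51116215 -31.48045012  18.11458489] 0.16803004
scene cam dome [-0.05004475 -0.04839749 -0.04753802 -0.04717749 -0.04642362 -0.04605657
 -0.04553923 -0.04539913]
scene panel z 0.018170313967422566
```

```bash
python3 -m creep '{"slide":[[0.0056,0.0014,-0.0082],[0.0056,0.0014,-0.0082]],"twist":[[0,0,0],[0,0,0]],"fingers":[-1,-1]}'
python3 -m creep '{"slide":[[0.0056,0.0014,-0.0082],[0.0056,0.0014,-0.0082]],"twist":[[0,0,0],[0,0,0]],"fingers":[-1,-1]}'
python3 - <<'E'
from rig import telemetry
s=telemetry.get_state();print(s["position"],s["contact_force"],s["moment"])
E
```

```text
clock: 11.05
position: [0.5673, 0.0348, 0.1002]
ee_rot: [-0.037, 0.946, 0.12, 0.298]
contact_force: [0.3, 1.3, -2.4]
width: 0.0085
clock: 11.25
position: [0.5679, 0.0351, 0.0991]
ee_rot: [-0.037, 0.946, 0.12, 0.298]
contact_force: [-1.4, 0.7, 1.7]
width: 0.0085
[0.56791482 0.03510572 0.09908706] [-1.39481849  0.72472794  1.70328412] [-0.08558259  0.32665669  0.13864292]
```

```bash
python3 -m creep '{"slide":[[0.0037,0.0009,-0.0055],[0.0037,0.0009,-0.0055]],"twist":[[0,0,0],[0,0,0]],"fingers":[-1,-1]}'
python3 -m creep '{"slide":[[0.0037,0.0009,-0.0055],[0.0037,0.0009,-0.0055]],"twist":[[0,0,0],[0,0,0]],"fingers":[-1,-1]}'
python3 - <<'E'
from dome import *
from rig import telemetry
s=telemetry.get_state();print(s["position"],s["contact_force"],s["moment"])
d=grab("wrist","w13");crop(d,"w13c",220,100,420,300,4)
s=grab("scene","s13"); crop(s,"s13c",270,160,350,250,7)
E
```

```text
clock: 11.45
position: [0.568, 0.0352, 0.099]
ee_rot: [-0.037, 0.946, 0.12, 0.299]
contact_force: [-8.9, -1.1, 10.3]
width: 0.0081
clock: 11.65
position: [0.5681, 0.0352, 0.0988]
ee_rot: [-0.036, 0.946, 0.12, 0.299]
contact_force: [-17.3, -3.7, 20.1]
width: 0.0083
[0.5681102  0.03517575 0.09883899] [-17.34181478  -3.68995766  20.13754965] [-0.17794441  0.85549472  0.05259309]
```

View pics/s13c.png

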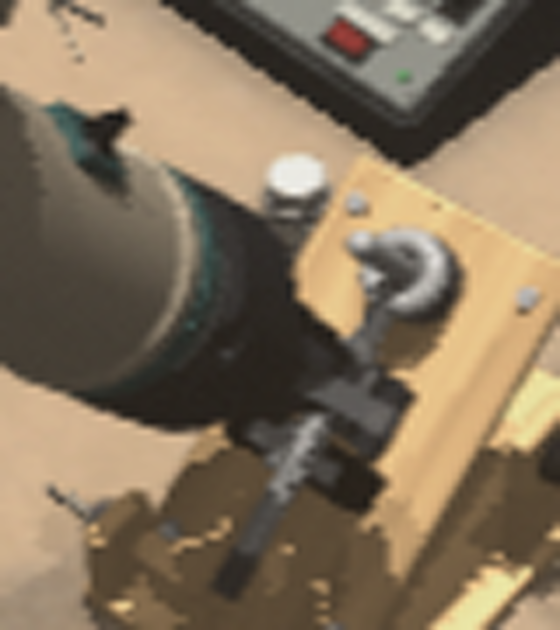

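View pics/w13c.png

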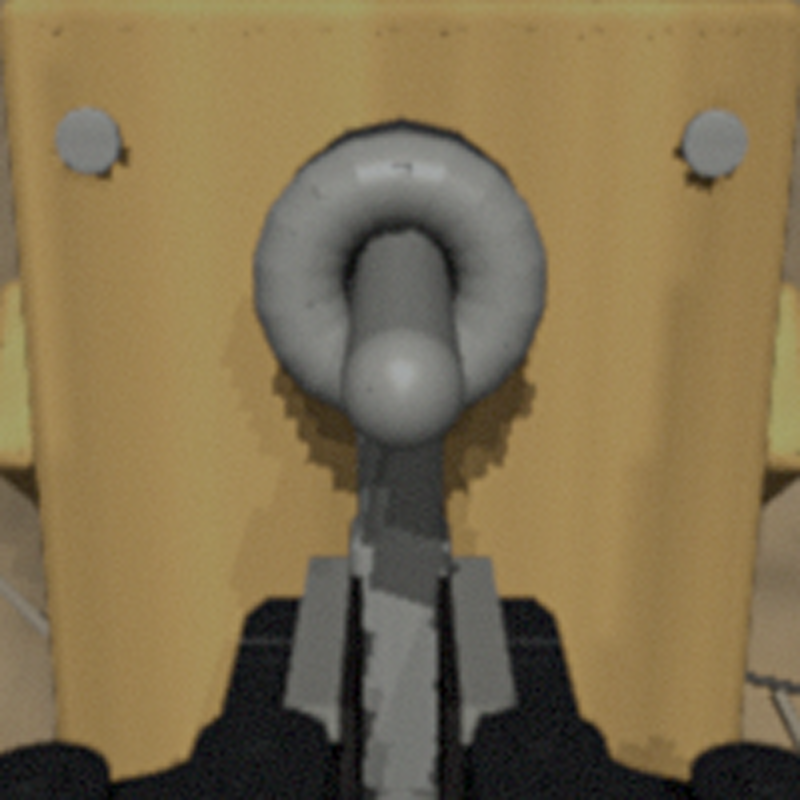

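Firm stop at 26 N with the ring at the seat by vision. Ease the preload, open and back off a little to look.

```bash
python3 -m creep '{"slide":[[-0.0065,-0.0016,0.0096],[-0.0065,-0.0016,0.0096],[-0.0065,-0.0016,0.0096]],"twist":[[0,0,0],[0,0,0],[0,0,0]],"fingers":[-1,-1,-1]}'
python3 -m creep '{"slide":[[0,0,0],[0,0,0],[0,0,0],[0,0,0],[0,0,0]],"twist":[[0,0,0],[0,0,0],[0,0,0],[0,0,0],[0,0,0]],"fingers":[-0.5,-0.4,-0.4,-0.4,-0.4]}'
python3 - <<'E'
from dome import *
from rig import telemetry
s=telemetry.get_state();print(s["position"],s["contact_force"],s["moment"])
p,q=cur();print((q.apply([0,0,-.09])/.15).round(4),(q.apply([0,0,-.03])/.15).round(4))
E
```

```text
clock: 12.05
position: [0.5682, 0.035, 0.0991]
ee_rot: [-0.037, 0.946, 0.12, 0.299]
contact_force: [-6.7, -1.9, 8.3]
width: 0.0085
clock: 12.55
position: [0.5684, 0.0351, 0.0988]
ee_rot: [-0.037, 0.946, 0.12, 0.298]
contact_force: [0.4, 0.9, 0.7]
width: 0.0256
[0.56837896 0.0350526  0.0988034 ] [0.37929105 0.89977548 0.7140537 ] [-0.06266267  0.28783536  0.06392675]
[-0.3334 -0.0848  0.4916] [-0.1111 -0.0283  0.1639]
```

```bash
python3 -m creep '{"slide":[[-0.037,-0.0094,0.0546],[-0.111,-0.0283,0.1639],[-0.222,-0.0566,0.3278],[-0.3334,-0.0848,0.4916],[-0.3334,-0.0848,0.4916],[-0.3334,-0.0848,0.4916]],"twist":[[0,0,0],[0,0,0],[0,0,0],[0,0,0],[0,0,0],[0,0,0]],"fingers":[-0.4,-0.4,-0.4,-0.4,-0.4,-0.4]}'
python3 - <<'E'
from dome import *
d=grab("wrist","w14");d=grab("wrist","w14");crop(d,"w14c",220,130,420,330,4)
s=grab("scene","s14"); crop(s,"s14c",270,160,350,250,7)
E
```

```text
clock: 13.15
position: [0.5185, 0.0221, 0.1732]
ee_rot: [-0.036, 0.946, 0.12, 0.299]
contact_force: [-0.6, -0.4, -0.4]
width: 0.0256
```

View pics/s14c.png

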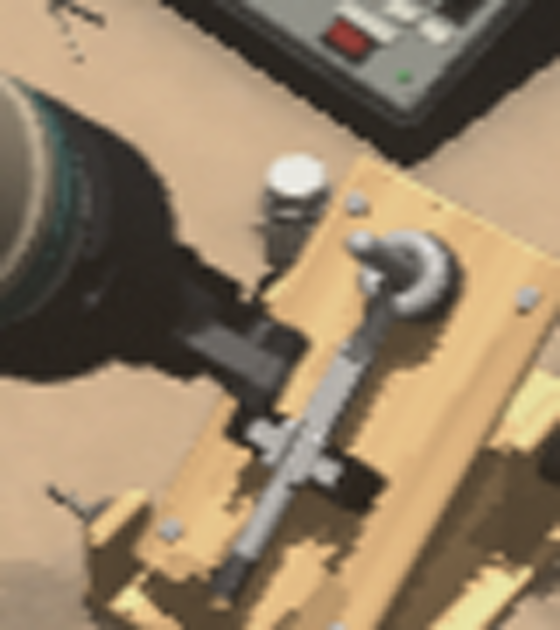

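View pics/w14c.png

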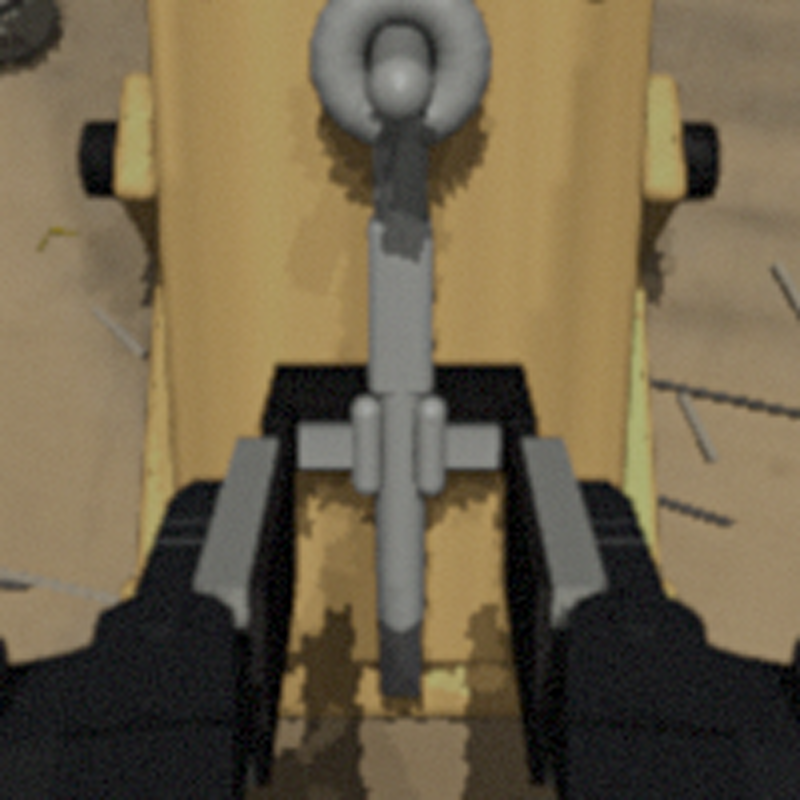

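The rollers, at (366,445) and (432,445), lie over the shank's edges and the shank is narrowed between them, so it looks snapped in. Verify heights by depth.

```bash
python3 - <<'E'
from dome import *
from meas import plane
d=load("w14");p,q=cur();M=(cloud(d)-p)@q.as_matrix();D=d["depth"]
m=(D>0)&(M[...,2]>.05)&(M[...,2]<.2)&(abs(M[...,1])<.045)&(abs(M[...,1])>.027)&(M[...,0]>.0)&(M[...,0]<.09)
c,n,I=plane(M[m]); n*=np.sign(n[2]); print(c,n)
H=-(M-c)@n
for v in range(132,305,6):
    r=slice(318,322); print(v,"x %.1f h %.1f"%(np.median(M[v,r,0])*1e3,np.median(H[v,r])*1e3), end=" | ")
print()
# shank by row: h at roller centres
print("rollers",H[236:246,310:313].mean(),H[236:246,327:330].mean(),"tip h",H[290:300,319:322].mean())
E
```

```text
scene 1944 [0.56809237 0.03087364 0.07976841] [-0.55481252 -0.13887467  0.82030293] tilt 0.6088558456029453 az -2.8963230122784154
 rect ((0.0016008839011192322, -0.004494182765483856), (0.12171605229377747, 0.17145903408527374), 89.56805419921875) y axis [-2.42817905e-01  9.70071887e-01  1.38777878e-17] x axis [0.79575281 0.19918424 0.57192928]
top 957 [0.57105866 0.03731781 0.08178363] [-0.5538415  -0.14768959  0.81941893] tilt 0.6103997871745227 az -2.880992756235079
 rect ((-0.0015965625643730164, -0.004943914711475372), (0.13107681274414062, 0.17434456944465637), 86.9981689453125) y axis [-2.57660240e-01  9.66235582e-01  1.38777878e-17] x axis [0.79175172 0.21113168 0.5731951 ]
[ 0.03969073 -0.00011085  0.1043489 ] [1.37651149e-03 6.27703792e-04 9.99998856e-01]
132 x 54.3 h 22.3 | 138 x 51.3 h 32.0 | 144 x 51.2 h 61.3 | 150 x 48.4 h 65.8 | 156 x 44.8 h 65.4 | 162 x 33.5 h 23.9 | 168 x 29.2 h 24.0 | 174 x 24.8 h 24.3 | 180 x 20.4 h 24.1 | 186 x 15.7 h 23.4 | 192 x 11.2 h 23.5 | 198 x 6.8 h 24.4 | 204 x 1.9 h 23.5 | 210 x -2.5 h 24.3 | 216 x -7.3 h 24.2 | 222 x -12.1 h 24.3 | 228 x -16.9 h 24.2 | 234 x -22.1 h 23.7 | 240 x -27.0 h 23.9 | 246 x -32.1 h 23.8 | 252 x -37.4 h 23.4 | 258 x -42.0 h 24.5 | 264 x -47.6 h 23.8 | 270 x -53.1 h 23.3 | 276 x -58.0 h 24.2 | 282 x -63.6 h 23.9 | 288 x -69.2 h 23.8 | 294 x -74.9 h 23.5 | 300 x -80.4 h 23.8 | 
rollers 0.027522300338939924 0.02735911260682388 tip h 0.03859286290564195
```

Key's top surface is 24 mm above the panel all along, so its centre line is at 19 mm, which is home. Compare the other objects, then hand in.

```bash
python3 - <<'E'
from h import *
a=load("top0")["img"].astype(int); b=grab("top","t15")["img"].astype(int)
dif=abs(a-b).max(2)
for n,(u0,v0,u1,v1) in dict(short=(235,215,260,265),pliers=(360,150,415,185),jar=(254,170,270,188)).items(): print(n,(dif[v0:v1,u0:u1]>50).sum())
from rig import telemetry,order
s=telemetry.get_state();print(s["clock"],s["contact_force"]); print(order.sign_off())
E
```

```text
short 0
pliers 0
jar 0
13.35 [ 0.01779555  0.6792776  -0.87820983]
the job is handed in; nothing more can be done
None
```

The long key is hung on its rack and the job is handed in at 13.35 s. I slid the ring down the peg to the seat, pressed the shank into the clip until it stopped firmly (about 27 N at the wrist), then let go and backed off 90 mm.

**Last checks:**
- **Seating:** depth put the key's top surface about 24 mm above the panel along the grip and shank. Its centre line is therefore at 19 mm, which is home.
- **Clip:** the rollers sit over the shank's edges at about 27 mm, so the shank is below them in the groove. I saw no clear snap peak in the force. The readings came only at the end of each move, so I judge the snap from the picture and the heights.
- **Other objects:** in before-and-after top images, the short key, pliers and paint jar show no change.
- **Robot:** it was touching nothing at hand-in, with under about 1.2 N of residual force reading.

**Disagreements:**
- The gripper read about 8.5 mm on the 12 mm grip throughout, but the hold stayed firm.
- Sizes judged by pixels in the wrist camera disagreed with its depth by about 3%. I used depth, and the hard stop came within a millimetre or so of where it predicted.

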